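# Load a vial rack into the autosampler and start the run

### The arm

A 6-joint arm with a two-finger parallel gripper is mounted at the origin on the work surface. World frame = base frame: x ahead of the robot, y to its left, z up, the work surface at z = 0. Lengths are in m, angles in rad, forces in N, time in s.
With the tool pointing down it reaches from about 0.3 to 0.85 m from the base axis. Payload 4.2 kg.
Tool frame: the origin (TCP) lies at the very end of the fingers, on their centre line; the grasp point (between the pads) lies 19 mm behind it; y points along the fingers, z is the direction in which the jaws open and shut, and the axes are right-handed (so a half turn about y gives the same grasp; the last joint's range is limited). The gripper opens to 91 mm and grips with 3 to 60 N. Pads are 32 mm wide; open, the fingers measure 118 mm over their backs; the gripper's body (76 mm by 178 mm) begins 60 mm behind the grasp point.
Start: joints at [1.115, 0.32, 1.565, -0, 1.257, -0.02], TCP at [0.243, 0.521, 0.178] pointing down, gripper open.
Joint ranges: [-3.11, 3.11], [-0.84, 2.01], [0.21, 2.61], [-1.34, 4.49], [0.05, 2.63], [-2.56, 2.56]. Speed limits (rad/s): [2.57, 2.57, 3.14, 3.14, 3.14, 3.14].

### API

Orientations are given as a unit quaternion [w, x, y, z].
In Python, from bench import read_state, capture, finish_job, outline_of, mark_of gives the robot as it stands.
- The arm moves only by the tool apply_moves, never from a script. Its argument "steps" is text: rows parted by semicolons, each of 7 numbers parted by spaces: the shift along the world's x, y, z in m, then the turn, a rotation vector about the world's x, y, z in degrees, then the gripper's target within -1 to 1 (shut at 1, half-way at 0, fully open at -1). In form: x y z wx wy wz gripper; .... A call has 1 to 20 rows; each row is the pose to reach, as a shift and turn from the pose commanded when the call began; what a row does not reach only later rows make up. A row lasts 1/10 s, in which the tool goes at most 50 mm and 8.59 degrees, less where a joint would pass 70% of its speed; a pose out of reach is approached as far as the arm can. A call with a gripper value outside its range is refused whole. The fingers move at their own pace and stop on an object; "squeeze" is the grip in N (left out, the last holds). Time passes only in rows, so rows that repeat a pose let the fingers close. It gives the time, the measured TCP pose, the force and the opening at its end, in the units of the state.
- read_state(): the state, without advancing time (a new reading comes with each control period).
- capture(name): name is "side" or "top"; returns a dict with "color" (400x640x3 uint8, blue, green, red), "depth" (400x640 float32, m along the optical axis (not along the pixel's ray), 0 where there is no reading), "intrinsics" (3x3 intrinsics, pixels), "rvec" (rotation vector, rad) and "tvec" (3), from world to camera coordinates, as OpenCV has them. Camera axes: x right, y down, z forward; pixel columns grow to the right and rows downward; lengths in m; the calibration is good to about 2 mm. A picture is of the moment at which its call begins.
- finish_job(): hands the job in, once; it reports no verdict.
Trained networks look in a picture, given as the dict that the camera call returned (one of the last four; its "shot" number tells which), for a name from the list of things; names that differ only in an ending like _2 or _b are one class to them, and where a whole thing is asked for, a point or a joint stands for the part that bears it (a point fixed in the world has none). Each returns a list of dicts, best first, with "p" (0 to 1); they miss things now and then, are a little off and sometimes report something else, mostly with a low value. They report only what shows in the picture. A call takes as long as a camera call.
- outline_of(picture, name): "pixels" (400x640 bool, what is visible of it) and "centre" ([column, row] in pixels, amid what is visible of it).
- mark_of(picture, name): "centre" ([column, row] in pixels: a listed point, or the origin of a listed thing).
The state is a dict: "t": time; "qpos": joint angles; "dq": joint speeds; "joint_torque": joint torques, N m; "position": TCP position; "orientation": TCP orientation; "wrist_force": force on the tool from outside, world axes, zero at the start; "ft_torque": the same for the moment, N m; "finger_gap": finger opening in m.
Only numpy, scipy, OpenCV 4.12 (cv2) and the standard library are available. Lean on these libraries where they do the work, as an engineer would, in place of code of your own. Each camera call takes 0.05 s, during which the arm holds its last target.

### The job

Load the rack with the blue tab into the free lane of the autosampler: keep it upright, set it at the mouth of the lane with its chamfered nose pointing in, and slide it along the deck, past the orange spring catch and fully home, so that the catch snaps shut behind it. Then press the green start key down. Do not press the key before the rack is locked in, and leave the other racks and the things on the bench where they are.

Things in the scene. Friction and masses are not known exactly. Their poses are not given: they have to be found in the camera images.
- rack_blue: Rack to load: white, about 180 g, five fixed amber vials with blue caps, blue tab at the tail. Origin: centre of its underside; +x to its nose. Foot 130 x 44 x 8 mm, nose corners cut 8 mm at 45 degrees, tail square. Above it a block 30 mm wide (y), x -57 to +53, top 52 mm up: grasp across the 30 mm. Caps reach 65 mm, tab (x -65 to -57) 74 mm. Starts on the bench, nose roughly away from the robot.
- rack_nose (a point): Point on the blue rack: middle of the nose's lower edge, 65 mm ahead of its origin.
- rack_grip (a point): Point on the blue rack's middle line, 44 mm above its underside: a good height for the grasp (fingertips up to 20 mm lower still clear the lane's rails).
- sampler: Autosampler, fixed on the bench: pale housing 380 (x) x 360 (y) mm, deck 60 mm high. Origin: centre of its underside; +x is the way racks slide in, away from the robot; y left. Lanes along x at y = -40 mm (free) and +55 mm (yellow rack in it). Needle tower, 235 mm high, at x 109 to 171, y 122 to 174 mm, its arm reaching back to x = -20 mm, 185 mm above the bench.
- lane_mouth (a point): On the deck, on the free lane's middle line, x = -120 mm in the sampler's frame, its axes the sampler's: place for the middle of the rack's underside when first set down; the nose is then just inside the flared guides (11 mm high, 66 mm apart at x = -67 narrowing to 47 mm at x = -40 mm). From here it slides 174 mm along +x to be home.
- lane_home (a point): On the deck, free lane's middle line, x = 54 mm in the sampler's frame, its axes the sampler's: where the middle of the rack's underside is when locked, with 1 mm play either way. The lane is a channel 47 mm wide; its rails carry lips over the foot (from x = -5 mm to the stop, top 15 mm above the deck, 37 mm slot for the body): a rack cannot go in from above, only slide in flat on the deck.
- nose_home (a point): On the deck, free lane's middle line, where the rack's nose is when locked: 1 mm short of the black stop (30 mm high) that ends the lane.
- catch (a joint): Orange spring catch at the right side (-y) of the free lane, 12 mm high; head at x -36 to -13 mm in the sampler's frame, reaching 7.5 mm into the channel. Rad: 0 closed, grows as it is pushed aside (0.05 to 0.1 while a foot passes). The nose pushes its slanted face aside (about 5 to 12 N); once the rack's tail is past x = -13 mm it springs back to 0 behind it. Only the rack need touch it.
- start (a joint): Round green start key, 26 mm across, on the deck at the front right: travel in m, 0 = up, 0.005 = fully down (about 5 N); springs back.
- start_top (a point): Centre of the start key's top face, 21 mm above the deck when up; press straight down.
- rack_red: Bystander on the bench: the same kind of rack with red caps and a red tab; leave it.
- rack_yellow: Bystander locked in the sampler's left-hand lane: the same kind of rack with yellow caps and tab; leave it.
- bottle: Bystander: amber reagent bottle, 68 mm across, 150 mm high, at the back of the bench. Origin: centre of its underside.
- dishes: Bystander: stack of three petri dishes, 93 mm across, 45 mm high, at the back of the bench. Origin: centre of its underside.
- vial_tray: Bystander: clear tray of spare vials, 100 x 140 mm, 35 mm high, at the back right. Origin: centre of its underside.
- pipette: Bystander: micropipette lying on the bench, front right, about 215 mm long, 28 mm high. Origin: under the middle of its grip.

How it is judged:
On the way, in this order (a step that is already met when the one before it is completed fails the run):
1. the blue rack, flat in the free lane and nose first, pushes the catch aside (value of joint catch above 0.035 rad and contact force between rack_blue and catch above 0.3 N and y of rack_nose in the frame of nose_home between -0.006 and 0.006 m and x of rack_nose in the frame of nose_home below -0.02 m and z of rack_nose in the frame of nose_home below 0.005 m), for 0.04 s.
2. the blue rack is fully home and the catch has snapped shut behind it (distance between rack_nose and nose_home below 0.005 m and distance between rack_blue and lane_home below 0.005 m and value of joint catch below 0.02 rad), for 0.2 s.
3. the start key is pressed down (value of joint start above 0.003 m), for 0.05 s.
At the end, for the whole second after the job is handed in: The blue rack rests flat in the free lane, nose first and within 5 mm of its home place at both nose and middle, the catch is closed behind it (under 0.02 rad), and the start key has been pressed (over 3 mm, after the rack was locked) and is up again (under 1 mm) (all of step 2 and linear speed of rack_blue below 0.01 m/s and value of joint start below 0.001 m); the robot touches nothing.
It fails at once if the start key is pressed before the blue rack is locked in (value of joint start above 0.003 m and not (distance between rack_nose and nose_home below 0.006 m and value of joint catch below 0.03 rad)).
It fails at once if the blue rack is tipped by more than 0.5 rad (angle between rack_blue's own z axis and vertical above 0.5 rad).
It fails at once if another rack is shifted (red 25 mm, yellow 10 mm) (distance of rack_red from where it was at the start of the episode above 0.025 m or distance of rack_yellow from where it was at the start of the episode above 0.01 m).
It fails at once if a bystander on the bench is shifted by 30 mm (distance of any of bottle, dishes, vial_tray, pipette from where it was at the start of the episode above 0.03 m).
It also fails if it takes over 54 s, if anything falls off the work surface, if the arm or the gripper's body presses on something with over 40 N, if the wrist force passes 120 N, or if a joint passes its speed limit or range.

## Working session

There is one attempt and no reset: what is moved stays moved. The work goes in short steps, Python scripts to look and compute and a tool call to move; the robot and the scene stay as the last step left them, time stands still between calls to the robot, and variables do not carry over. Pictures are saved under pics/ and viewed, and the job is handed in when it is done.

Besides the shell and the picture viewer there is one more tool, called after ">>>" by a JSON object that holds its "name" and its "arguments". apply_moves: Moves the arm, as the interface text tells. Its arguments: {"type":"object","properties":{"steps":{"type":"string"},"squeeze":{"type":"number"}},"required":["steps"]}

```bash
mkdir -p pics; cat > h.py <<'E'
import numpy as np, cv2
from bench import *
def shot(n,f):
    c=capture(n); cv2.imwrite('pics/'+f,c['color']); return c
def ray(c,uv):
    K=np.array(c['intrinsics']);R=cv2.Rodrigues(np.array(c['rvec'],float))[0];t=np.array(c['tvec'],float).ravel()
    d=R.T@np.linalg.inv(K)@np.array([uv[0],uv[1],1.]); return -R.T@t,d
def atz(c,uv,z):
    o,d=ray(c,uv); return o+d*(z-o[2])/d[2]
def atd(c,uv,depth=None):
    o,d=ray(c,uv)
    if depth is None: depth=c['depth'][int(round(uv[1])),int(round(uv[0]))]
    return o+d*depth
def cloud(c,mask):
    v,u=np.nonzero(mask&(c['depth']>0)); K=np.array(c['intrinsics']);R=cv2.Rodrigues(np.array(c['rvec'],float))[0];t=np.array(c['tvec'],float).ravel()
    P=np.stack([u,v,np.ones_like(u)],0)*c['depth'][v,u]
    return (R.T@(np.linalg.inv(K)@P-t[:,None])).T
def proj(c,p):
    return cv2.projectPoints(np.array(p,float).reshape(-1,3),np.array(c['rvec'],float),np.array(c['tvec'],float),np.array(c['intrinsics']),None)[0].reshape(-1,2)
E
python3 - <<'E'
from h import *
np.set_printoptions(precision=4,suppress=True)
s=read_state(); print({k:np.round(v,4) for k,v in s.items()})
for n in ['top','side']:
    c=shot(n,n+'0.png'); print(n,ray(c,(320,200)))
    for k in ['rack_blue','rack_red','rack_yellow','sampler','start','catch']:
        for o in outline_of(c,k)[:2]:
            P=cloud(c,o['pixels']); print(k,'outl',round(o['p'],2),np.round(o['centre']),o['pixels'].sum(), np.percentile(P,[2,50,98],axis=0).round(3).tolist())
    for k,z in [('rack_blue',0),('rack_nose',0),('rack_grip',.044),('lane_mouth',.06),('lane_home',.06),('nose_home',.06),('start_top',.081),('sampler',0),('rack_yellow',.06)]:
        for o in mark_of(c,k)[:2]: print(k,'mark',round(o['p'],2),np.round(o['centre'],1),atz(c,o['centre'],z))
E
```

```text
{'t': np.float64(0.0), 'qpos': array([ 1.115 ,  0.3203,  1.5657, -0.    ,  1.2574, -0.02  ]), 'dq': array([-0.0012,  0.0021,  0.0014,  0.0015,  0.0001, -0.    ]), 'joint_torque': array([ -0.0004, -41.2462, -23.1975,   0.0726,   0.0458,  -0.0001]), 'position': array([0.2425, 0.5208, 0.1774]), 'orientation': array([-0.6898,  0.691 , -0.153 ,  0.1527]), 'wrist_force': array([-0.0227, -0.3701,  0.528 ]), 'ft_torque': array([-0.01  , -0.0497,  0.0232]), 'finger_gap': np.float64(0.0913)}
top (array([ 0.3544, -0.0608,  0.9422]), array([ 0.2055,  0.0111, -0.9787]))
rack_blue outl 0.72 [395. 203.] 900 [[0.468, -0.259, 0.0], [0.524, -0.229, 0.052], [0.586, -0.205, 0.074]]
rack_red outl 0.97 [463. 212.] 1106 [[0.448, -0.431, 0.004], [0.505, -0.404, 0.05], [0.57, -0.388, 0.074]]
rack_yellow outl 0.96 [204. 179.] 1018 [[0.53, 0.205, 0.067], [0.585, 0.219, 0.112], [0.65, 0.245, 0.134]]
sampler outl 0.65 [229. 200.] 22806 [[0.362, -0.011, 0.054], [0.538, 0.17, 0.061], [0.727, 0.335, 0.229]]
sampler outl 0.18 [346. 117.] 857 [[0.718, -0.149, 0.013], [0.734, -0.117, 0.101], [0.763, -0.088, 0.152]]
st
[... 1637 characters left out ...]
]
rack_blue mark 0.77 [338.4 177. ] [ 0.5275 -0.2374 -0.    ]
rack_nose mark 0.75 [316.9 171.5] [ 0.5987 -0.2475  0.    ]
rack_grip mark 0.85 [333.9 164.6] [ 0.5448 -0.2436  0.044 ]
rack_grip mark 0.67 [336.8 225.1] [ 0.4965 -0.0134  0.044 ]
lane_mouth mark 0.76 [353.1 267.5] [0.436  0.1163 0.06  ]
lane_home mark 0.92 [278.9 261.3] [0.6126 0.1363 0.06  ]
nose_home mark 0.8 [259.5 258.2] [0.6607 0.1376 0.06  ]
start_top mark 0.53 [336.7 227.3] [0.4925 0.0223 0.081 ]
sampler mark 0.67 [299.7 289.3] [0.5556 0.167  0.    ]
sampler mark 0.58 [280.8 258.4] [0.6244 0.0909 0.    ]
rack_yellow mark 0.77 [276.9 297.2] [0.5918 0.2274 0.06  ]
rack_yellow mark 0.34 [316.6 170.1] [ 0.5885 -0.192   0.06  ]
```

View pics/top0.png

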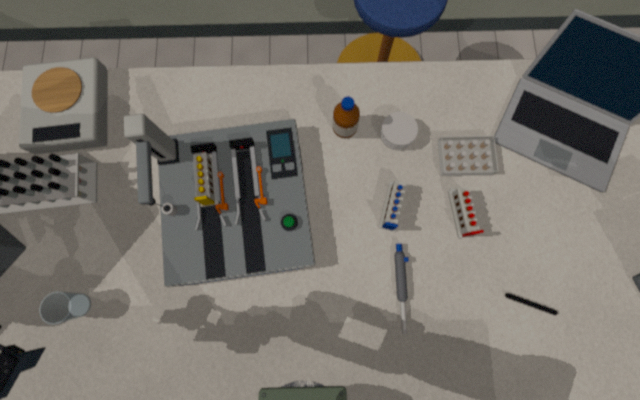

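View pics/side0.png

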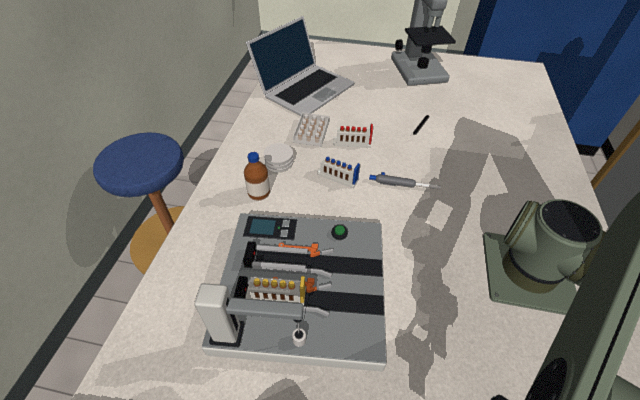

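```bash
cat > m.py <<'E'
from h import *
np.set_printoptions(precision=4,suppress=True)
for n in ['top','side']:
    c=shot(n,n+'1.png'); img=c['color']; H,W=c['depth'].shape
    full=cloud(c,np.ones((H,W),bool))
    # deck
    dk=full[(abs(full[:,2]-.06)<.004)&(full[:,0]>.3)&(full[:,0]<.8)&(full[:,1]>-.06)&(full[:,1]<.4)]
    (cx,cy),(w,h),a=cv2.minAreaRect(dk[:,:2].astype(np.float32)); print(n,'deck med z',np.median(dk[:,2]),'rect',cx,cy,w,h,a)
    # black lanes strips: dark pixels near deck level at front
    o=outline_of(c,'rack_blue')[0]; P=cloud(c,o['pixels'])
    roi=P[(P[:,2]>.045)&(P[:,2]<.056)]; mn,sz,a=cv2.minAreaRect(roi[:,:2].astype(np.float32)); print('rack body top',mn,sz,a,len(roi))
    ft=P[P[:,2]<.08]; print('rack all',cv2.minAreaRect(P[:,:2].astype(np.float32)))
    # blue pixels
    hsv=cv2.cvtColor(img,cv2.COLOR_BGR2HSV); bl=(hsv[...,0]>100)&(hsv[...,0]<130)&(hsv[...,1]>140)&cv2.dilate(o['pixels'].astype(np.uint8),np.ones((3,3))).astype(bool)
    nn,lab,st,cen=cv2.connectedComponentsWithStats(bl.astype(np.uint8))
    for i in range(1,nn):
        if st[i,4]>4: print(' blob',st[i,4],cen[i],'caps',atz(c,cen[i],.065),'tab',atz(c,cen[i],.07))
    x,y=np.int32(o['centre']); cr=img[y-40:y+40,x-50:x+50]; cv2.imwrite(f'pics/{n}_rack.png',cv2.resize(cr,None,fx=7,fy=7,interpolation=cv2.INTER_CUBIC))
    q=proj(c,[.55,.1,.06])[0]; x,y=np.int32(q); cr=img[y-75:y+75,x-90:x+90]; cv2.imwrite(f'pics/{n}_lane.png',cv2.resize(cr,None,fx=4,fy=4,interpolation=cv2.INTER_CUBIC)); print('crop origin',x-90,y-75)
E
python3 m.py
```

```text
top deck med z 0.06061198274122741 rect 0.548870325088501 0.1654113531112671 0.3752670884132385 0.35503384470939636 6.800714492797852
rack body top (0.5265530347824097, -0.23519548773765564) (0.030610864982008934, 0.11883138120174408) 73.61871337890625 386
rack all ((0.5344102382659912, -0.2386177033185959), (0.0481022447347641, 0.1355590671300888), 74.2294692993164)
 blob 11 [399.6364 187.0909] caps [ 0.5666 -0.2466  0.065 ] tab [ 0.5654 -0.2456  0.07  ]
 blob 10 [398.2 194. ] caps [ 0.5493 -0.242   0.065 ] tab [ 0.5482 -0.241   0.07  ]
 blob 10 [396.2 201. ] caps [ 0.532  -0.2361  0.065 ] tab [ 0.531  -0.2351  0.07  ]
 blob 12 [394.5 208.5] caps [ 0.5136 -0.2308  0.065 ] tab [ 0.5126 -0.2299  0.07  ]
 blob 10 [392.7 215.7] caps [ 0.496  -0.2254  0.065 ] tab [ 0.4952 -0.2245  0.07  ]
 blob 59 [389.6271 225.4915] caps [ 0.4724 -0.2167  0.065 ] tab [ 0.4717 -0.2158  0.07  ]
crop origin 168 122
side deck med z 0.05965872389497242 rect 0.5489881634712219 0.16449588537216187 0.3744402229785919 0.35591620206832886 6.765133380889893
rack body top (0.5255134701728821, -0.2355455458164215) (0.03611133247613907, 0.11795800179243088) 74.69407653808594 209
rack all ((0.5273828506469727, -0.2607276439666748), (0.09774979948997498, 0.13614521920681), 72.7974624633789)
 blob 9 [327.1111 158.3333] caps [ 0.5668 -0.2442  0.065 ] tab [ 0.5659 -0.2387  0.07  ]
 blob 10 [332.8 160.5] caps [ 0.5481 -0.2383  0.065 ] tab [ 0.5474 -0.2328  0.07  ]
 blob 11 [338.0909 162.3636] caps [ 0.5311 -0.2335  0.065 ] tab [ 0.5304 -0.228   0.07  ]
 blob 10 [343.8 164.5] caps [ 0.5128 -0.2278  0.065 ] tab [ 0.5123 -0.2224  0.07  ]
 blob 10 [349.2 166.5] caps [ 0.4957 -0.2226  0.065 ] tab [ 0.4953 -0.2172  0.07  ]
 blob 67 [355.4627 173.7463] caps [ 0.4732 -0.1958  0.065 ] tab [ 0.473  -0.1906  0.07  ]
crop origin 217 178
```

```bash
cat > m2.py <<'E'
from h import *
np.set_printoptions(precision=4,suppress=True)
for n in ['top','side']:
    c=capture(n); img=c['color']
    hsv=cv2.cvtColor(img,cv2.COLOR_BGR2HSV)
    o=outline_of(c,'rack_yellow')[0]
    m=(hsv[...,0]>22)&(hsv[...,0]<36)&(hsv[...,1]>140)&(hsv[...,2]>80)&cv2.dilate(o['pixels'].astype(np.uint8),np.ones((3,3))).astype(bool)
    nn,lab,st,cen=cv2.connectedComponentsWithStats(m.astype(np.uint8),connectivity=4)
    for i in range(1,nn):
        if st[i,4]>4: print(' yblob',n,st[i,4],cen[i],'caps',atz(c,cen[i],.125),'tab',atz(c,cen[i],.132))
    m=(hsv[...,0]>50)&(hsv[...,0]<80)&(hsv[...,1]>140)
    nn,lab,st,cen=cv2.connectedComponentsWithStats(m.astype(np.uint8))
    for i in range(1,nn):
        if st[i,4]>15: print(' green',n,st[i,4],cen[i],atz(c,cen[i],.081))
    # rectified deck view at z=.06: x .36-.76, y -.02..0.35, 2px/mm
    ys=np.linspace(.20,.02,720); xs=np.linspace(.70,.36,1360)
    X,Y=np.meshgrid(xs,ys,indexing='ij'); q=proj(c,np.stack([X,Y,np.full_like(X,.06)],-1)).reshape(X.shape+(2,)).astype(np.float32)
    r=cv2.remap(img,q[...,0],q[...,1],cv2.INTER_CUBIC); r=cv2.resize(r,(318,600)); cv2.imwrite(f'pics/{n}_rect.png',r)
    # lane strip edges at front, sampled in sampler frame
    ps=np.radians(6.8); ex=np.array([np.cos(ps),np.sin(ps)]); ey=np.array([-ex[1],ex[0]]); C=np.array([.549,.165])
    for x in (-.17,-.15,-.13,-.11,-.09):
        yy=np.linspace(-.08,0.0,161); p=C+x*ex+yy[:,None]*ey
        q=proj(c,np.c_[p,np.full(161,.06)]).astype(np.float32); g=cv2.remap(cv2.cvtColor(img,cv2.COLOR_BGR2GRAY),q[:,0].reshape(-1,1),q[:,1].reshape(-1,1),cv2.INTER_LINEAR).ravel().astype(float)
        lo,hi=g.min(),np.median(np.r_[g[:20],g[-20:]]); b=yy[g<(lo+hi)/2]; print(n,'x',x,'dark y',b.min(),b.max(),'mid',(b.min()+b.max())/2)
E
python3 m2.py; python3 - <<'E'
import cv2,numpy as np
a=cv2.imread('pics/top_rect.png');b=cv2.imread('pics/side_rect.png');cv2.imwrite('pics/rect2.png',np.hstack([a,b]))
E
```

```text
yblob top 25 [198.52 158.36] caps [0.6312 0.2298 0.125 ] tab [0.6288 0.2273 0.132 ]
 yblob top 22 [199.1818 165.9091] caps [0.6128 0.2273 0.125 ] tab [0.6106 0.2249 0.132 ]
 yblob top 22 [199.6818 173.2727] caps [0.595  0.2253 0.125 ] tab [0.593  0.2229 0.132 ]
 yblob top 21 [200.0476 180.7619] caps [0.5771 0.2236 0.125 ] tab [0.5752 0.2211 0.132 ]
 yblob top 22 [200.6818 188.8636] caps [0.5579 0.2212 0.125 ] tab [0.5562 0.2188 0.132 ]
 yblob top 109 [203.2844 199.9266] caps [0.5319 0.214  0.125 ] tab [0.5303 0.2116 0.132 ]
 green top 104 [288.5288 221.1635] [0.4856 0.0244 0.081 ]
top x -0.17 dark y -0.062 -0.017 mid -0.0395
top x -0.15 dark y -0.062 -0.017 mid -0.0395
top x -0.13 dark y -0.0625 -0.0165 mid -0.0395
top x -0.11 dark y -0.062 -0.0165 mid -0.03925
top x -0.09 dark y -0.062 -0.017 mid -0.0395
 yblob side 9 [273.4444 283.1111] caps [0.594 0.229 0.125] tab [0.5923 0.2327 0.132 ]
 yblob side 5 [265.2 283.4] caps [0.6107 0.2333 0.125 ] tab [0.6089 0.2369 0.132 ]
 yblob side 5 [302.4 284. ] caps [0.5341 0.2185 0.125 ] tab [0.533  0.2223 0.132 ]
 yblob side 9 [302.3333 287.8889] caps [0.5321 0.2273 0.125 ] tab [0.5311 0.231  0.132 ]
 green side 73 [339.3562 229.4932] [0.4848 0.0277 0.081 ]
side x -0.17 dark y -0.064 -0.018000000000000002 mid -0.041
side x -0.15 dark y -0.0635 -0.018000000000000002 mid -0.04075
side x -0.13 dark y -0.0635 -0.0175 mid -0.0405
side x -0.11 dark y -0.064 -0.018000000000000002 mid -0.041
side x -0.09 dark y -0.0635 -0.018000000000000002 mid -0.04075
```

View pics/rect2.png

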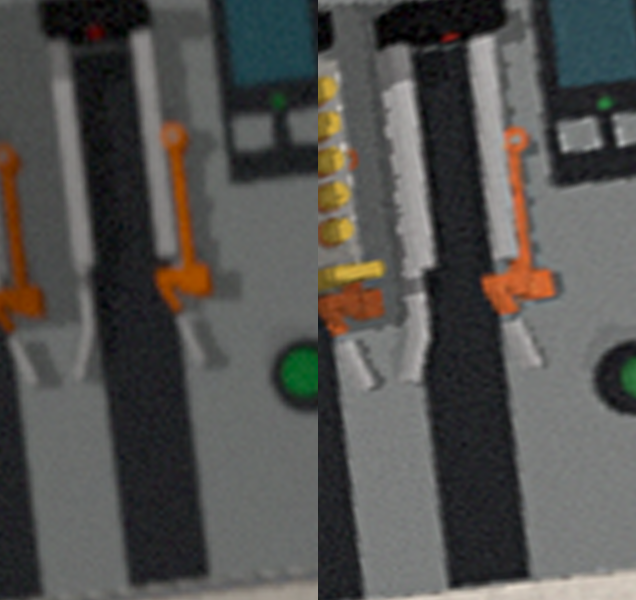

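View pics/top_lane.png

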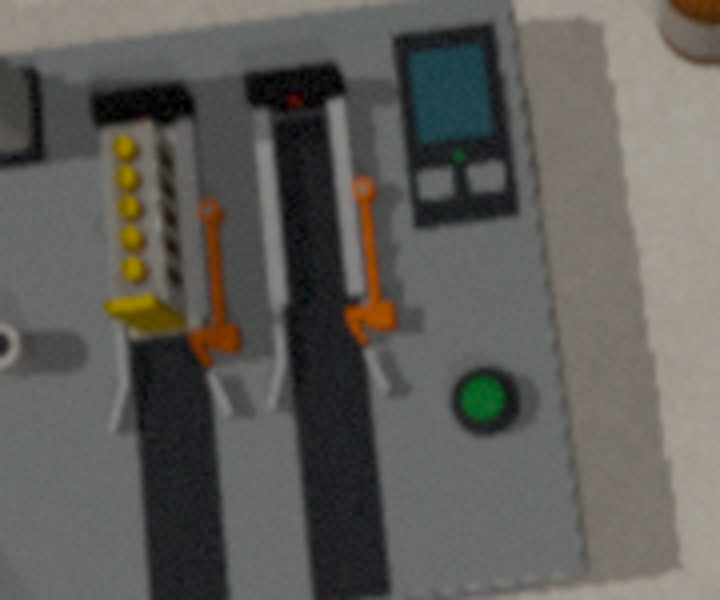

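View pics/top_rack.png

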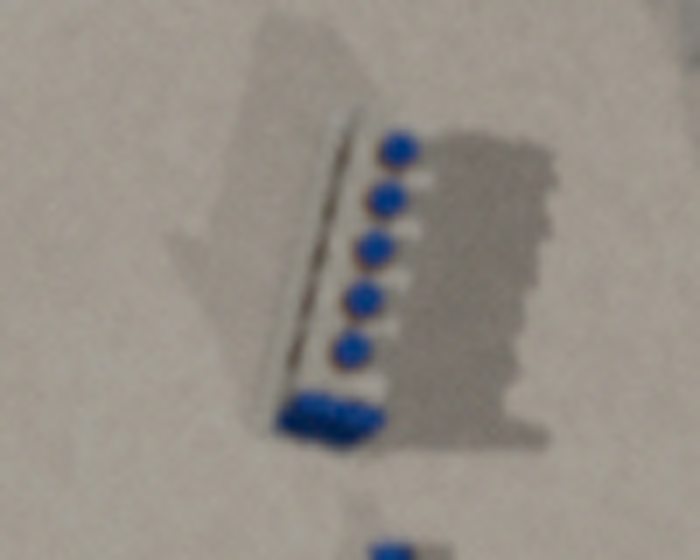

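```bash
cat > r.py <<'E'
from h import *
from scipy.spatial.transform import Rotation as R
np.set_printoptions(precision=4,suppress=True)
s=read_state(); q=s['orientation']; r=R.from_quat([q[1],q[2],q[3],q[0]]); print(r.as_matrix()); z=r.as_matrix()[:,2]; y=r.as_matrix()[:,1]
print('pos',s['position'],'q',s['qpos'],'F',s['wrist_force'],'T',s['ft_torque'],'gap',s['finger_gap'],'jaw yaw',np.degrees(np.arctan2(z[1],z[0])),'tilt',np.degrees(np.arccos(-y[2])),'t',s['t'])
E
python3 r.py
```

```text
[[ 0.9065  0.      0.4221]
 [-0.4221  0.0001  0.9065]
 [-0.     -1.      0.0001]]
pos [0.2427 0.5213 0.1783] q [ 1.115   0.3196  1.5645  0.      1.2574 -0.02  ] F [ 0.0917 -0.2688  0.4974] T [-0.0204 -0.0856  0.0179] gap 0.09130056412215917 jaw yaw 65.03114040606533 tilt 0.005305692023522644 t 2.0
```

>>> {"name": "apply_moves", "arguments": {"steps": "0.1 -0.265 0 0 0 3 -1;0.1 -0.265 0 0 0 3 -1;0.1 -0.265 0 0 0 3 -1;0.1 -0.265 0 0 0 3 -1;0.1 -0.265 0 0 0 3 -1;0.1 -0.265 0 0 0 3 -1;0.2 -0.53 0 0 0 6 -1;0.2 -0.53 0 0 0 6 -1;0.2 -0.53 0 0 0 6 -1;0.2 -0.53 0 0 0 6 -1;0.2 -0.53 0 0 0 6 -1;0.2 -0.53 0 0 0 6 -1;0.285 -0.757 -0.05 0 0 8.3 -1;0.285 -0.757 -0.05 0 0 8.3 -1;0.285 -0.757 -0.05 0 0 8.3 -1;0.285 -0.757 -0.05 0 0 8.3 -1;0.285 -0.757 -0.05 0 0 8.3 -1;0.285 -0.757 -0.05 0 0 8.3 -1;0.285 -0.757 -0.05 0 0 8.3 -1", "squeeze": 25}}

```text
t: 3.9
position: [0.5274, -0.2362, 0.1275]
orientation: [0.7, -0.699, 0.104, -0.103]
wrist_force: [0.2, 0.8, 0.1]
finger_gap: 0.0912
```

```bash
python3 r.py; python3 - <<'E'
from h import *
c=shot('side','side2.png'); img=c['color'][90:240,240:440]; cv2.imwrite('pics/s2.png',cv2.resize(img,None,fx=4,fy=4,interpolation=cv2.INTER_CUBIC))
E
```

```text
[[ 0.9574 -0.0015  0.2886]
 [-0.2886  0.0013  0.9574]
 [-0.0018 -1.      0.0008]]
pos [ 0.5274 -0.2362  0.1275] q [-0.4413  0.361   1.6354  0.0006  1.1471 -1.7195] F [0.1991 0.7841 0.1428] T [ 0.0345  0.0386 -0.0203] gap 0.09123264532016774 jaw yaw 73.22298208225202 tilt 0.1121802947713212 t 3.9
```

View pics/s2.png

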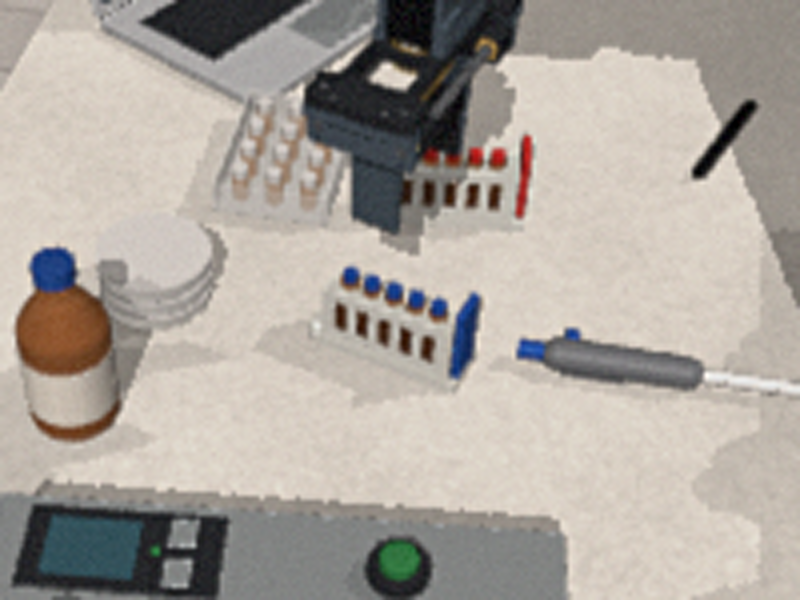

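```bash
python3 - <<'E'
from h import *
c=capture('side')
a=np.array([.2886,.9574,0])
for p in ([.5274,-.2362,.1275],np.array([.5274,-.2362,.1275])+.05*a,np.array([.5274,-.2362,.1275])-.05*a): 
    q=proj(c,p)[0]; print((q-[240,90])*4)
E
```

```text
[402.37589163 223.59404654]
[371.1094307 263.9851426]
[431.97154037 185.36136348]
```

```bash
python3 - <<'E'
from h import *
np.set_printoptions(precision=3,suppress=True)
for n in ['side','top']:
    c=shot(n,n+'3.png')
    P=cloud(c,np.ones(c['depth'].shape,bool))
    m=(abs(P[:,0]-.527)<.12)&(abs(P[:,1]+.236)<.13)&(P[:,2]>.09)&(P[:,2]<.22); Q=P[m]
    for z in np.arange(.1,.21,.01):
        k=Q[(Q[:,2]>=z)&(Q[:,2]<z+.01)]
        if len(k)>3: print(n,round(z,3),len(k),k.min(0),k.max(0))
c=capture('top'); img=c['color'][140:260,330:470]; cv2.imwrite('pics/t3.png',cv2.resize(img,None,fx=5,fy=5,interpolation=cv2.INTER_CUBIC))
E
```

```text
side 0.16 26 [ 0.497 -0.282  0.163] [ 0.557 -0.179  0.17 ]
side 0.17 51 [ 0.495 -0.281  0.17 ] [ 0.557 -0.178  0.179]
side 0.18 50 [ 0.496 -0.284  0.18 ] [ 0.557 -0.176  0.19 ]
side 0.19 63 [ 0.494 -0.283  0.19 ] [ 0.557 -0.176  0.2  ]
side 0.2 56 [ 0.495 -0.282  0.2  ] [ 0.557 -0.173  0.21 ]
```

View pics/t3.png

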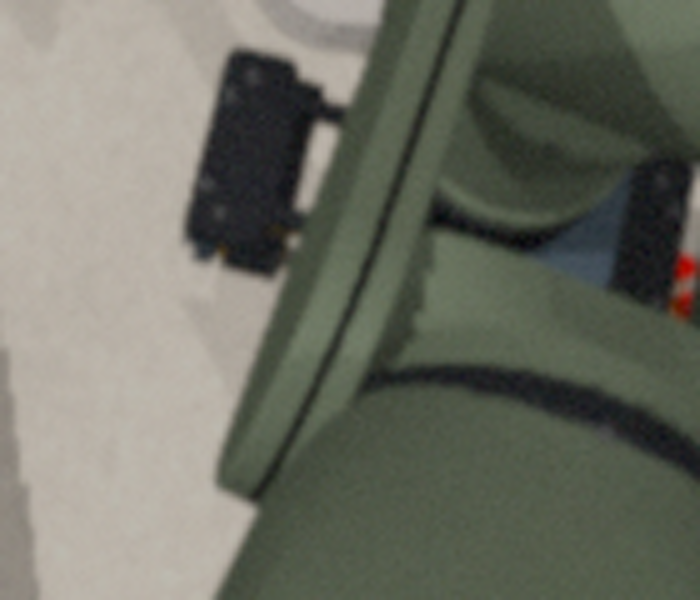

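>>> {"name": "apply_moves", "arguments": {"steps": "0 0 0 0 0 0 1;0 0 0 0 0 0 1;0 0 0 0 0 0 1;0 0 0 0 0 0 1;0 0 0 0 0 0 1;0 0 0 0 0 0 1;0 0 0 0 0 0 1", "squeeze": 25}}

```text
t: 4.85
position: [0.5277, -0.2358, 0.1282]
orientation: [0.7, -0.7, 0.103, -0.103]
wrist_force: [-0.3, -0.2, -0.1]
finger_gap: 0.0382
```

```bash
cat > g.py <<'E'
from h import *
import sys
np.set_printoptions(precision=3,suppress=True)
c=shot('side','side_g.png'); s=read_state(); p=s['position']
P=cloud(c,np.ones(c['depth'].shape,bool))
m=(abs(P[:,0]-p[0])<.12)&(abs(P[:,1]-p[1])<.13)&(P[:,2]>p[2]-.04)&(P[:,2]<p[2]+.08); Q=P[m]
for z in np.arange(p[2]-.03,p[2]+.08,.01):
    k=Q[(Q[:,2]>=z)&(Q[:,2]<z+.01)]
    if len(k)>3: print(round(z-p[2],3),len(k),k.min(0),k.max(0))
u,v=np.int32(proj(c,p)[0]); print(u,v)
cv2.imwrite('pics/g_%s.png'%sys.argv[1],cv2.resize(c['color'][v-75:v+60,u-90:u+90],None,fx=4,fy=4,interpolation=cv2.INTER_CUBIC))
E
python3 g.py a
```

```text
0.03 18 [ 0.505 -0.256  0.161] [ 0.548 -0.206  0.168]
0.04 47 [ 0.503 -0.256  0.169] [ 0.55  -0.203  0.177]
0.05 61 [ 0.502 -0.261  0.179] [ 0.551 -0.202  0.188]
0.06 51 [ 0.502 -0.256  0.188] [ 0.551 -0.202  0.198]
0.07 13 [ 0.503 -0.257  0.198] [ 0.551 -0.204  0.204]
340 145
```

View pics/g_a.png

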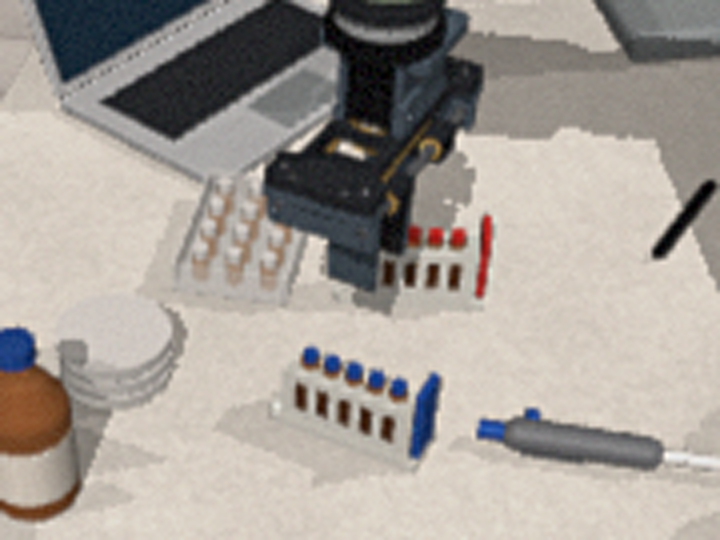

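>>> {"name": "apply_moves", "arguments": {"steps": "0 0 0 0 0 0 -1;0 0 0 0 0 0 -1;0 0 0 0 0 0 -1;0 0 0 0 0 0 -1;0 0 0 0 0 0 -1;0 0 0 0 0 0 -1;0 0 -0.025 0 0 0 -1;0 0 -0.05 0 0 0 -1;0 0 -0.07 0 0 0 -1;0 0 -0.085 0 0 0 -1;0 0 -0.095 0 0 0 -1;0 0 -0.103 0 0 0 -1;0 0 -0.103 0 0 0 -1", "squeeze": 5}}

```text
t: 6.2
position: [0.5273, -0.2355, 0.0245]
orientation: [0.7, -0.699, 0.103, -0.102]
wrist_force: [0.1, -0.1, -0.2]
finger_gap: 0.0912
```

```bash
python3 g.py b; python3 r.py
```

```text
-0.03 3357 [ 0.408 -0.366 -0.005] [ 0.648 -0.106  0.005]
-0.02 165 [ 0.41  -0.258  0.005] [ 0.621 -0.2    0.015]
-0.01 107 [ 0.408 -0.252  0.015] [ 0.587 -0.207  0.025]
0.0 64 [ 0.467 -0.241  0.025] [ 0.587 -0.203  0.035]
0.01 71 [ 0.468 -0.24   0.035] [ 0.588 -0.203  0.045]
0.02 132 [ 0.466 -0.256  0.045] [ 0.586 -0.204  0.055]
0.03 69 [ 0.467 -0.282  0.055] [ 0.574 -0.18   0.065]
0.04 75 [ 0.467 -0.281  0.066] [ 0.556 -0.179  0.075]
0.05 39 [ 0.473 -0.287  0.076] [ 0.557 -0.176  0.085]
0.06 47 [ 0.495 -0.284  0.085] [ 0.557 -0.177  0.095]
0.07 45 [ 0.495 -0.283  0.095] [ 0.558 -0.176  0.105]
338 171
[[ 0.958  -0.      0.2869]
 [-0.2869  0.0001  0.958 ]
 [-0.0001 -1.      0.0001]]
pos [ 0.5278 -0.2358  0.0253] q [-0.44    0.4598  1.766   0.0001  0.9159 -1.72  ] F [ 0.1105 -0.6017  0.2885] T [ 0.0802  0.0177 -0.0173] gap 0.09112579847681082 jaw yaw 73.33015104358172 tilt 0.0075498983945712595 t 6.25
```

View pics/g_b.png

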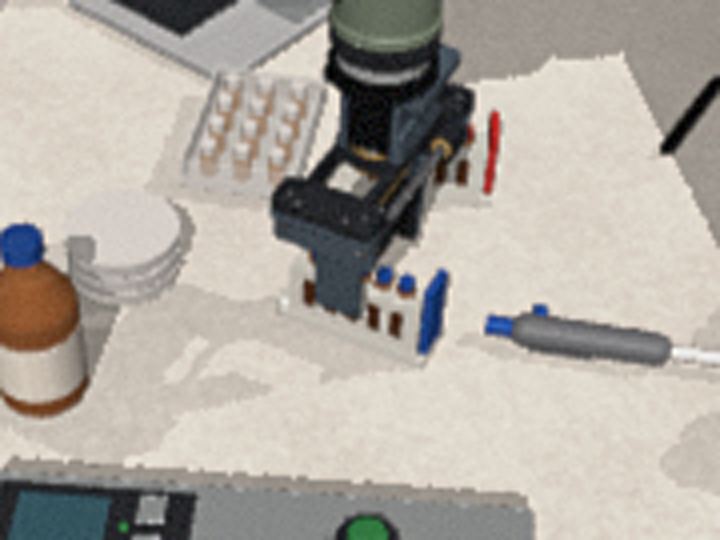

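>>> {"name": "apply_moves", "arguments": {"steps": "0 0 0 0 0 0 0.2;0 0 0 0 0 0 0.2;0 0 0 0 0 0 0.2;0 0 0 0 0 0 0.2;0 0 0 0 0 0 0.2;0 0 0 0 0 0 0.2;0 0 0 0 0 0 0.2;0 0 0 0 0 0 0.5;0 0 0 0 0 0 0.5;0 0 0 0 0 0 0.5;0 0 0 0 0 0 0.5", "squeeze": 5}}

```text
t: 7.35
position: [0.5277, -0.2357, 0.0253]
orientation: [0.7, -0.7, 0.103, -0.102]
wrist_force: [-0.0, -0.1, 0.1]
finger_gap: 0.0227
```

```bash
python3 g.py c; python3 r.py
```

```text
-0.03 3339 [ 0.408 -0.366 -0.005] [ 0.647 -0.106  0.005]
-0.02 171 [ 0.41  -0.254  0.005] [ 0.597 -0.151  0.015]
-0.01 114 [ 0.408 -0.249  0.015] [ 0.587 -0.203  0.025]
0.0 94 [ 0.41  -0.245  0.025] [ 0.587 -0.206  0.035]
0.01 101 [ 0.468 -0.24   0.035] [ 0.587 -0.204  0.045]
0.02 164 [ 0.466 -0.259  0.045] [ 0.585 -0.203  0.055]
0.03 75 [ 0.467 -0.249  0.055] [ 0.574 -0.205  0.065]
0.04 64 [ 0.468 -0.248  0.065] [ 0.547 -0.206  0.075]
0.05 30 [ 0.505 -0.251  0.075] [ 0.548 -0.21   0.085]
0.06 14 [ 0.505 -0.249  0.086] [ 0.517 -0.209  0.095]
0.07 8 [ 0.51  -0.245  0.096] [ 0.518 -0.208  0.105]
338 171
[[ 0.958  -0.0001  0.2868]
 [-0.2868  0.0001  0.958 ]
 [-0.0001 -1.      0.0001]]
pos [ 0.5277 -0.2357  0.0252] q [-0.44    0.4597  1.7662  0.0001  0.9158 -1.72  ] F [ 0.2409 -0.1988 -0.5791] T [0.0198 0.0077 0.0241] gap 0.022598066582605627 jaw yaw 73.33252349947591 tilt 0.008373854061353082 t 7.4
```

View pics/g_c.png

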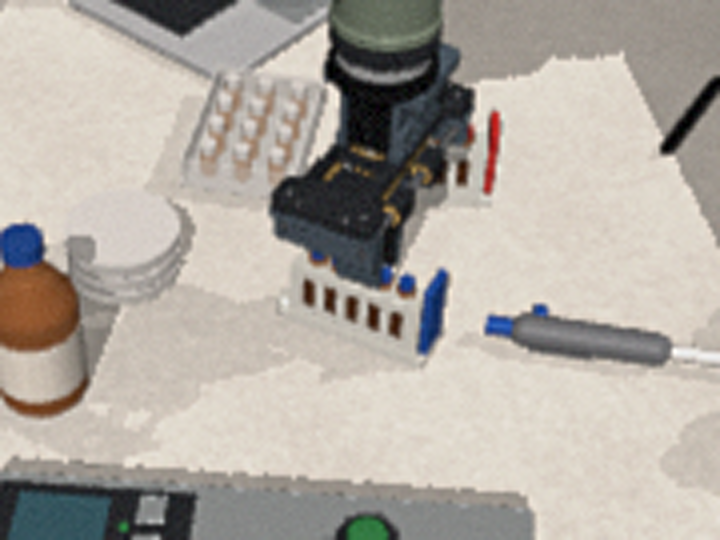

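>>> {"name": "apply_moves", "arguments": {"steps": "0 0 0 0 0 0 -1;0 0 0 0 0 0 -1;0 0 0 0 0 0 -1;0 0 0 0 0 0 -1;0 0 0 0 0 0 -1;0 0 0 0 0 0 -1;0 0 0 0 0 0 -1;0 0 0 0 0 0 -1"}}

```text
t: 8.2
position: [0.5277, -0.2357, 0.0253]
orientation: [0.7, -0.7, 0.102, -0.102]
wrist_force: [1.0, 0.4, -0.3]
finger_gap: 0.0837
```

```bash
python3 - <<'E'
from h import *
np.set_printoptions(precision=3,suppress=True)
c=shot('side','side_h.png'); s=read_state(); p=s['position']; print(p,s['finger_gap'])
P=cloud(c,np.ones(c['depth'].shape,bool))
a=np.array([.2868,.958]); b=np.array([.958,-.2868])
d=P[:,:2]-p[:2]; J=d@a; X=d@b
m=(abs(J)<.15)&(abs(X)<.07)
for z in np.arange(.005,.25,.006):
    k=m&(P[:,2]-p[2]>=z)&(P[:,2]-p[2]<z+.006)
    k2=k&(J>.035)
    if k.sum()>3: print(round(z,3),k.sum(),'J',J[k].min(),J[k].max(),'X',X[k].min(),X[k].max(), k2.sum(), (X[k2].min(),X[k2].max()) if k2.any() else '')
E
```

```text
[ 0.528 -0.236  0.025] 0.08762358011062792
0.005 43 J -0.012287753872179067 0.016893239175415457 X -0.06061277317170219 0.05819020969260677 0 
0.011 39 J -0.008513868825155901 0.017430279241532884 X -0.06026595628234714 0.05795390116593858 0 
0.017 36 J -0.00913950243711947 0.01772937936478009 X -0.06091445797868063 0.055602489255087956 0 
0.023 105 J -0.01729720126925124 0.016631657438337392 X -0.06031507938029644 0.05883287180986732 0 
0.029 45 J -0.04709404401623278 0.045719863213381715 X -0.06018789703485327 0.05577675243064725 1 (np.float64(0.014633360205763246), np.float64(0.014633360205763246))
0.035 44 J -0.044846611640563964 0.049060141375230064 X -0.060370134171845065 0.04344880095152696 8 (np.float64(-0.018405485850717017), np.float64(0.010258205399082412))
0.041 33 J -0.048330301756857166 0.05185001461740555 X -0.05990715844878341 0.015764840139610152 14 (np.float64(-0.017398043434815685), np.float64(0.015764840139610152))
0.047 43 J -0.049986089193684385 0.05280538310357775 X -0.05986409611526467 0.016346699980662367 17 (np.float64(-0.016896411608289665), np.float64(0.01
[... 3941 characters left out ...]
 J -0.01951525230187185 0.036722579617189756 X -0.03766980377601513 0.03434002335440067 9 (np.float64(-0.019948393757555513), np.float64(0.013925394111395055))
0.227 42 J -0.006863882624133396 0.03154812289962109 X -0.032106037988495595 0.02183985572568169 0 
0.233 20 J 0.008674776852199298 0.034735331608352384 X -0.03210859288448449 0.010687999095082924 0 
0.239 47 J 0.0035686311862836036 0.037858875772126106 X -0.03754143393611651 0.028401660508615683 7 (np.float64(-0.009965597845809004), np.float64(0.0038375047581802736))
0.245 70 J -0.015576971552676304 0.03741048782708712 X -0.037799867752581554 0.030524961062009255 8 (np.float64(-0.015514356927650848), np.float64(0.006784530066347097))
```

```bash
python3 - <<'E'
import cv2
i=cv2.imread('pics/side_h.png')[90:220,270:420]; cv2.imwrite('pics/hh.png',cv2.resize(i,None,fx=4.5,fy=4.5,interpolation=cv2.INTER_CUBIC))
E
```

```text
(no output)
```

View pics/hh.png

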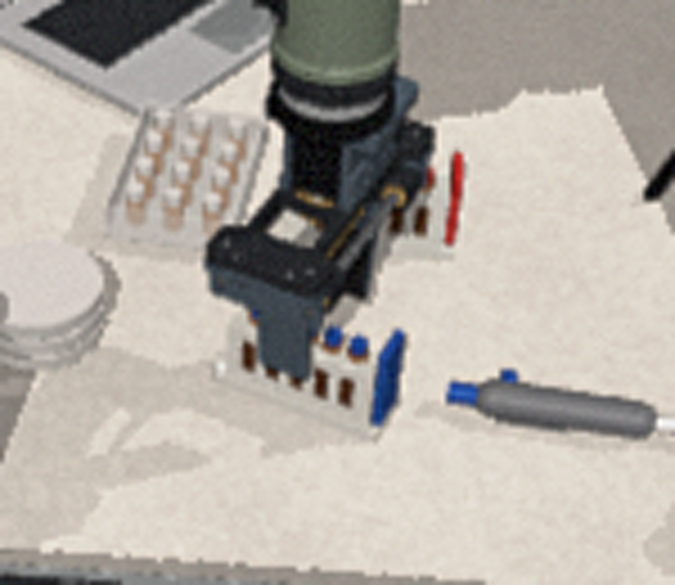

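>>> {"name": "apply_moves", "arguments": {"steps": "0 0 0 0 0 0 -1;0 0 -0.01 0 0 0 -1;0 0 -0.02 0 0 0 -1;0 0 -0.027 0 0 0 -1;0 0 -0.032 0 0 0 -1;0 0 -0.032 0 0 0 0;0 0 -0.032 0 0 0 0;0 0 -0.032 0 0 0 0;0 0 -0.032 0 0 0 0;0 0 -0.032 0 0 0 0;0 0 -0.032 0 0 0 1;0 0 -0.032 0 0 0 1;0 0 -0.032 0 0 0 1;0 0 -0.032 0 0 0 1;0 0 -0.032 0 0 0 1;0 0 -0.032 0 0 0 1", "squeeze": 20}}

```text
t: 9.85
position: [0.5277, -0.2358, -0.0067]
orientation: [0.7, -0.7, 0.102, -0.103]
wrist_force: [0.3, -0.2, 0.1]
finger_gap: 0.0298
```

```bash
python3 g.py d; python3 r.py
```

```text
0.0 3226 [ 0.408 -0.366 -0.006] [ 0.648 -0.106  0.003]
0.01 213 [ 0.41  -0.353  0.003] [ 0.636 -0.112  0.013]
0.02 121 [ 0.408 -0.253  0.013] [ 0.587 -0.204  0.023]
0.03 63 [ 0.41  -0.243  0.024] [ 0.587 -0.203  0.033]
0.04 82 [ 0.467 -0.239  0.033] [ 0.587 -0.204  0.043]
0.05 87 [ 0.468 -0.25   0.043] [ 0.549 -0.204  0.053]
0.06 57 [ 0.467 -0.255  0.053] [ 0.518 -0.205  0.063]
0.07 40 [ 0.467 -0.234  0.063] [ 0.518 -0.204  0.073]
338 178
[[ 0.958   0.0001  0.2868]
 [-0.2868  0.      0.958 ]
 [ 0.0001 -1.      0.    ]]
pos [ 0.5277 -0.2358 -0.0067] q [-0.4401  0.4979  1.7985  0.0001  0.8451 -1.72  ] F [-0.0814 -0.3049  0.7831] T [-0.0465  0.0179  0.0161] gap 0.0298221442163029 jaw yaw 73.33300990673003 tilt 0.004422454528565773 t 9.9
```

View pics/g_d.png

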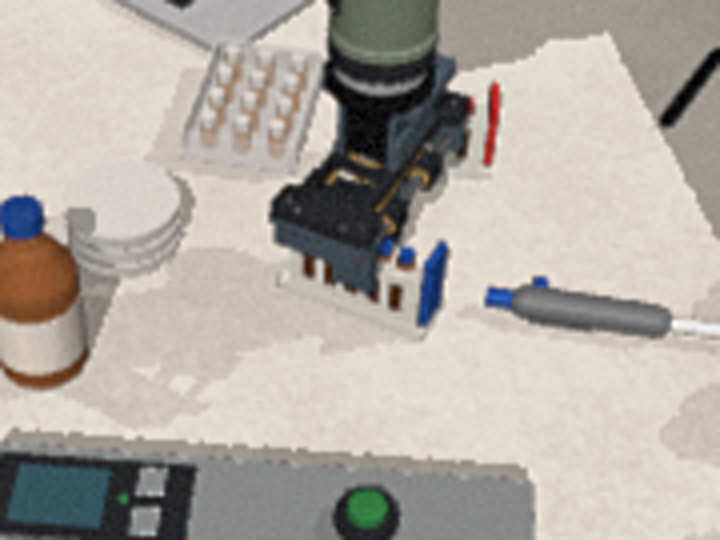

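>>> {"name": "apply_moves", "arguments": {"steps": "0 0 0 0 0 0 1;0 0 0 0 0 0 1;0 0 0.02 0 0 0 1;0 0 0.05 0 0 0 1;0 0 0.09 0 0 0 1;0 0 0.12 0 0 0 1;0 0 0.13 0 0 0 1;-0.01 0.03 0.13 0 0 2 1;-0.02 0.07 0.13 0 0 5 1;-0.03 0.11 0.13 0 0 8 1;-0.04 0.15 0.13 0 0 11 1;-0.05 0.19 0.13 0 0 14 1;-0.06 0.23 0.13 0 0 17 1;-0.07 0.27 0.13 0 0 20 1;-0.08 0.31 0.13 0 0 22 1;-0.09 0.335 0.13 0 0 23.5 1;-0.093 0.347 0.13 0 0 23.5 1;-0.093 0.347 0.13 0 0 23.5 1;-0.093 0.347 0.13 0 0 23.5 1", "squeeze": 40}}

```text
t: 11.8
position: [0.4348, 0.1106, 0.1227]
orientation: [-0.706, 0.706, 0.042, -0.042]
wrist_force: [0.3, -0.5, -1.9]
finger_gap: 0.0299
```

```bash
python3 r.py; cat > v.py <<'E'
from h import *
import sys
np.set_printoptions(precision=4,suppress=True)
s=read_state(); p=s['position']
for n in ['side','top']:
    c=capture(n); img=c['color']
    hsv=cv2.cvtColor(img,cv2.COLOR_BGR2HSV); bl=(hsv[...,0]>100)&(hsv[...,0]<130)&(hsv[...,1]>140)
    u,v=np.int32(proj(c,[p[0],p[1],p[2]+.04])[0]); v=np.clip(v,70,330)
    win=np.zeros_like(bl); win[max(v-60,0):v+60,max(u-60,0):u+60]=1
    nn,lab,st,cen=cv2.connectedComponentsWithStats((bl&win).astype(np.uint8))
    for i in range(1,nn):
        if st[i,4]>4: print(n,st[i,4],cen[i],'depth pt',atd(c,cen[i]))
    cv2.imwrite(f'pics/v_{n}_{sys.argv[1]}.png',cv2.resize(img[v-70:v+70,max(u-90,0):u+90],None,fx=4,fy=4,interpolation=cv2.INTER_CUBIC))
    q=proj(c,[p[0],p[1],p[2]])[0]
E
python3 v.py a
```

```text
[[ 0.9929 -0.0007 -0.1188]
 [ 0.1188 -0.0008  0.9929]
 [-0.0008 -1.     -0.0007]]
pos [0.4348 0.1106 0.1227] q [ 0.2239  0.1694  1.9227 -0.0007  1.0503 -1.4656] F [ 0.2524 -0.4651 -1.9322] T [ 0.0522 -0.0451 -0.0123] gap 0.02989095647603501 jaw yaw 96.82449750720308 tilt 0.061197722193591195 t 11.8
side 73 [385.0685 237.7945] depth pt [0.38   0.1178 0.1976]
side 27 [339.6296 230.9259] depth pt [0.4755 0.1165 0.193 ]
top 11 [243.8182 254.    ] depth pt [0.4033 0.1031 0.1962]
top 41 [248.439 265.878] depth pt [0.3794 0.0921 0.2017]
```

View pics/v_side_a.png

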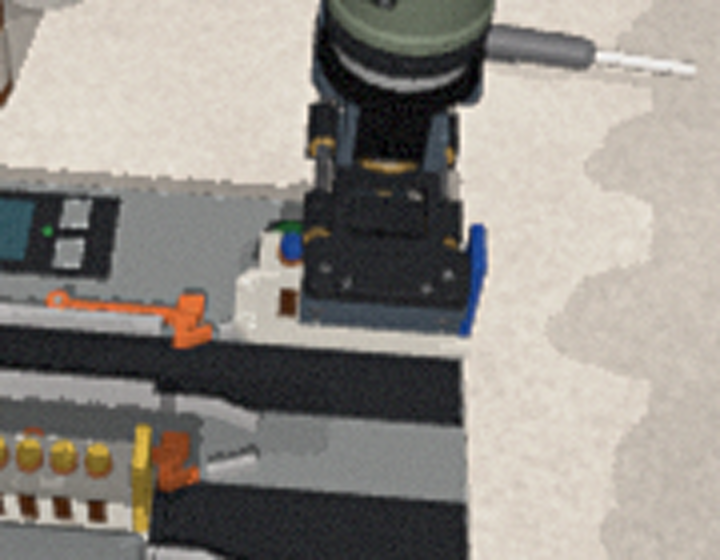

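View pics/v_top_a.png

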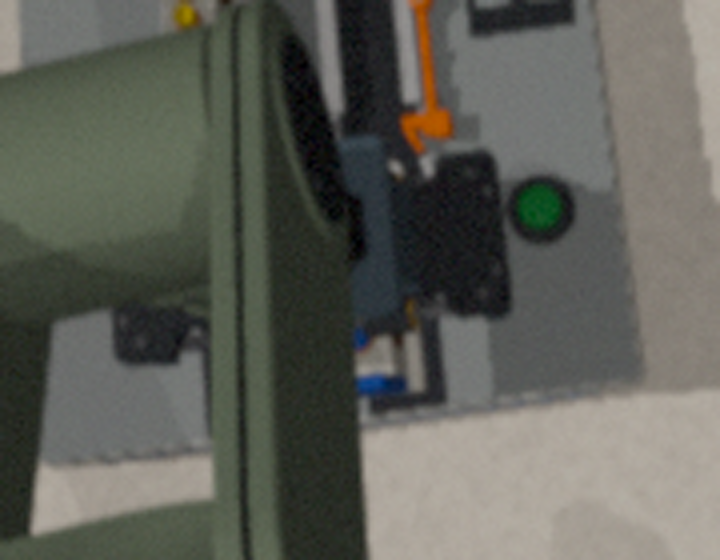

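>>> {"name": "apply_moves", "arguments": {"steps": "0 0 -0.02 0 0 0 1;0 0 -0.04 0 0 0 1;0 0 -0.055 0 0 0 1;0 0 -0.063 0 0 0 1;0 0 -0.066 0 0 0 1;0 0 -0.067 0 0 0 1;0 0 -0.067 0 0 0 1"}}

```text
t: 12.6
position: [0.4354, 0.1112, 0.0568]
orientation: [0.706, -0.706, -0.042, 0.042]
wrist_force: [0.4, 0.1, -2.9]
finger_gap: 0.0298
```

```bash
python3 r.py;python3 v.py b
```

```text
[[ 0.9929  0.0011 -0.1186]
 [ 0.1186  0.0003  0.9929]
 [ 0.0012 -1.      0.0002]]
pos [0.4354 0.1112 0.0568] q [ 0.2244  0.2464  2.0185  0.0001  0.8756 -1.4653] F [ 0.436   0.069  -2.8821] T [0.045  0.0488 0.0108] gap 0.029802092072821196 jaw yaw 96.81074798135991 tilt 0.06706766794852974 t 12.6
side 71 [380.4648 255.7324] depth pt [0.3804 0.1175 0.1298]
side 23 [337.6957 248.6522] depth pt [0.4763 0.117  0.1273]
top 28 [255.0357 266.8214] depth pt [0.3793 0.0915 0.135 ]
```

View pics/v_side_b.png

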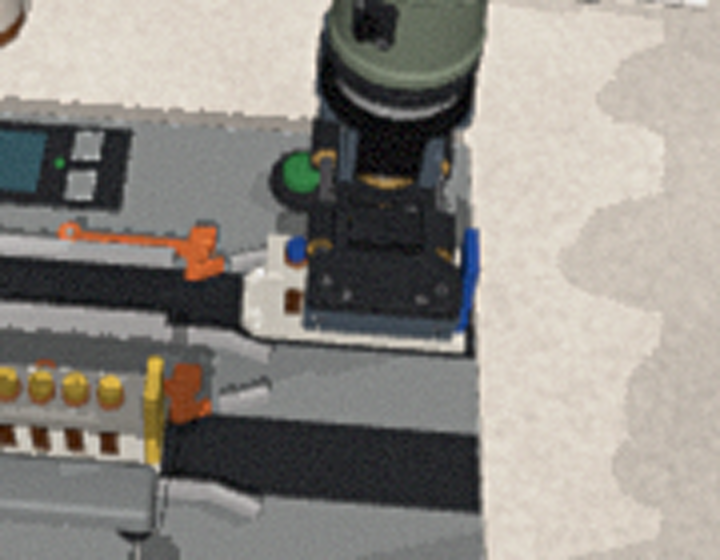

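View pics/v_top_b.png

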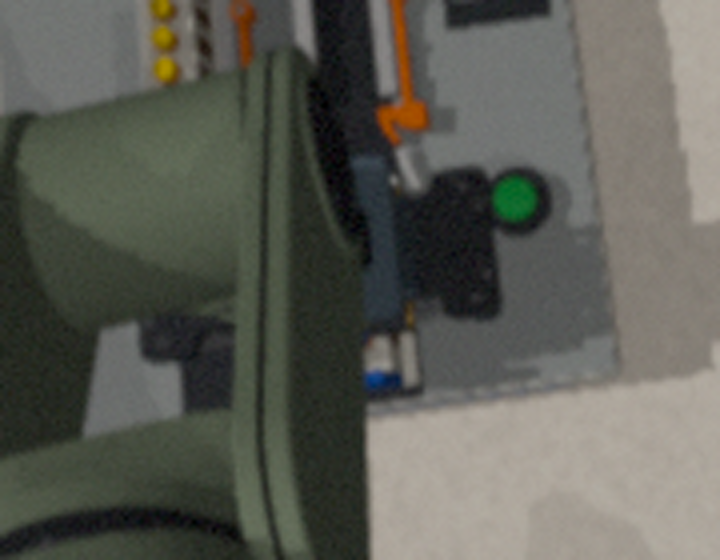

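>>> {"name": "apply_moves", "arguments": {"steps": "0 0 -0.0015 0 0 0 1;0 0 -0.0025 0 0 0 1;0 0 -0.003 0 0 0 1;0 0 -0.0035 0 0 0 1;0 0 -0.0035 0 0 0 1"}}

```text
t: 13.2
position: [0.4347, 0.1113, 0.0533]
orientation: [0.706, -0.706, -0.042, 0.042]
wrist_force: [-2.2, -0.4, 5.3]
finger_gap: 0.0297
```

```bash
python3 r.py
```

```text
[[ 0.9929  0.0001 -0.119 ]
 [ 0.119   0.0001  0.9929]
 [ 0.0001 -1.      0.0001]]
pos [0.4347 0.1113 0.0533] q [ 0.2249  0.2507  2.0235  0.0002  0.8672 -1.4653] F [-2.1741 -0.4364  5.3422] T [0.006  0.4377 0.0718] gap 0.029706034782141705 jaw yaw 96.83283265268282 tilt 0.011068804586824452 t 13.2
```

>>> {"name": "apply_moves", "arguments": {"steps": "0.005 0.0006 0.0005 0 0 0 1;0.0099 0.0012 0.0005 0 0 0 1;0.0149 0.0018 0.0005 0 0 0 1;0.0199 0.0024 0.0005 0 0 0 1;0.0248 0.003 0.0005 0 0 0 1;0.0248 0.003 0.0005 0 0 0 1"}}

```text
t: 13.8
position: [0.4607, 0.1145, 0.0533]
orientation: [0.706, -0.706, -0.042, 0.042]
wrist_force: [-0.1, 0.0, 1.3]
finger_gap: 0.0298
```

```bash
python3 r.py; python3 v.py c
```

```text
[[ 0.9929  0.0011 -0.1188]
 [ 0.1188  0.0005  0.9929]
 [ 0.0012 -1.      0.0003]]
pos [0.4607 0.1145 0.0533] q [ 0.2193  0.2863  1.9696  0.0003  0.8846 -1.4708] F [-0.1479  0.0006  1.2937] T [0.1715 0.1903 0.0209] gap 0.029804050410632853 jaw yaw 96.82320521004745 tilt 0.06940695384468452 t 13.8
side 77 [369.2468 255.9091] depth pt [0.4046 0.1217 0.1277]
side 16 [326.0625 248.8125] depth pt [0.5022 0.1206 0.124 ]
top 32 [253.5938 255.5938] depth pt [0.4034 0.0952 0.1347]
```

View pics/v_side_c.png

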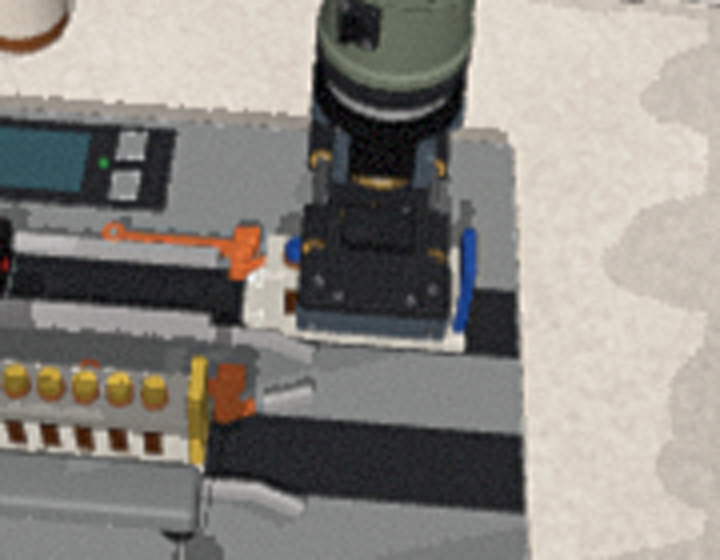

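>>> {"name": "apply_moves", "arguments": {"steps": "0.005 0.0006 0 0 0 0 1;0.0099 0.0012 0 0 0 0 1;0.0149 0.0018 0 0 0 0 1;0.0199 0.0024 0 0 0 0 1;0.0248 0.003 0 0 0 0 1;0.0298 0.0036 0 0 0 0 1;0.0348 0.0041 0 0 0 0 1;0.0397 0.0047 0 0 0 0 1"}}

```text
t: 14.7
position: [0.4968, 0.1195, 0.0533]
orientation: [0.706, -0.705, -0.04, 0.044]
wrist_force: [-6.6, 2.9, 7.5]
finger_gap: 0.0298
```

```bash
python3 r.py; python3 v.py d
```

```text
[[ 0.993  -0.0051 -0.1184]
 [ 0.1184  0.0008  0.993 ]
 [-0.005  -1.      0.0014]]
pos [0.4968 0.1195 0.0533] q [ 0.2122  0.3394  1.8856  0.0023  0.9215 -1.4787] F [-6.5586  2.948   7.4733] T [0.4603 1.2449 0.023 ] gap 0.029819759844014148 jaw yaw 96.79998668081083 tilt 0.297126598735955 t 14.7
side 78 [353.1026 254.9744] depth pt [0.44   0.1278 0.1293]
side 5 [309.2 247.2] depth pt [0.5403 0.1245 0.1244]
top 43 [250.9767 239.0465] depth pt [0.4399 0.1022 0.1318]
```

View pics/v_side_d.png

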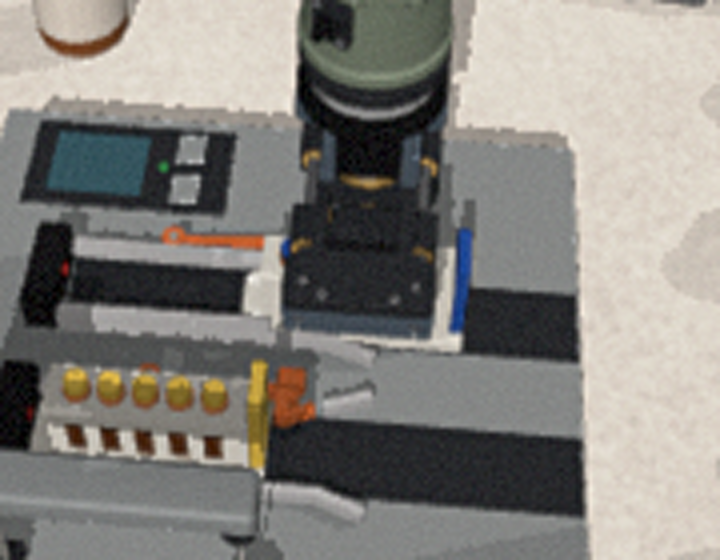

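>>> {"name": "apply_moves", "arguments": {"steps": "0.006 0.0007 0.0004 0 0 0 1;0.012 0.0014 0.0006 0 0 0 1;0.02 0.0024 0.0006 0 0 0 1;0.028 0.0033 0.0006 0 0 0 1;0.036 0.0043 0.0006 0 0 0 1;0.044 0.0052 0.0006 0 0 0 1;0.052 0.0062 0.0006 0 0 0 1;0.06 0.0071 0.0006 0 0 0 1;0.068 0.0081 0.0006 0 0 0 1;0.076 0.009 0.0006 0 0 0 1;0.076 0.009 0.0006 0 0 0 1"}}

```text
t: 15.9
position: [0.5776, 0.1282, 0.0541]
orientation: [0.706, -0.706, -0.043, 0.041]
wrist_force: [0.7, 3.4, -2.9]
finger_gap: 0.0301
```

```bash
python3 r.py; python3 v.py e
```

```text
[[ 0.9929  0.0034 -0.1189]
 [ 0.1189  0.0005  0.9929]
 [ 0.0034 -1.      0.0001]]
pos [0.5776 0.1282 0.0541] q [ 0.1991  0.4452  1.7039 -0.0002  0.9892 -1.4908] F [ 0.7232  3.3518 -2.9111] T [ 0.706  -0.2513 -0.0449] gap 0.030140796837662798 jaw yaw 96.8294164695849 tilt 0.19462513287641706 t 15.9
side 79 [317.5063 252.4937] depth pt [0.5186 0.1367 0.1277]
side 8 [308.375 247.625] depth pt [0.5332 0.1625 0.1791]
top 8 [243.875 193.875] depth pt [0.5442 0.1221 0.1239]
top 63 [247.3333 204.9524] depth pt [0.5183 0.1137 0.1237]
```

View pics/v_side_e.png

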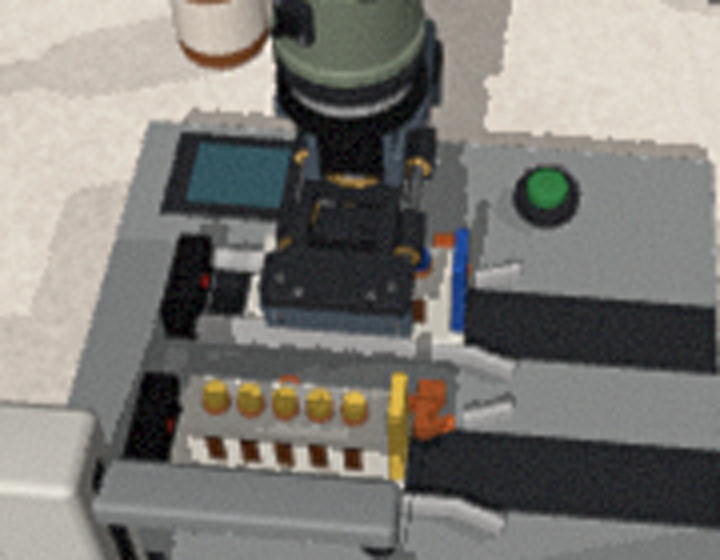

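>>> {"name": "apply_moves", "arguments": {"steps": "0.006 0.0007 0 0 0 0 1;0.012 0.0014 0 0 0 0 1;0.018 0.0021 0 0 0 0 1;0.023 0.0027 0 0 0 0 1;0.026 0.0031 0 0 0 0 1;0.029 0.0034 0 0 0 0 1;0.031 0.0037 0 0 0 0 1;0.032 0.0038 0 0 0 0 1;0.032 0.0038 0 0 0 0 1"}}

```text
t: 16.9
position: [0.6032, 0.1303, 0.0536]
orientation: [-0.705, 0.707, 0.039, -0.045]
wrist_force: [-9.9, -0.9, 3.9]
finger_gap: 0.0298
```

```bash
python3 r.py; python3 v.py f
```

```text
[[ 0.9928 -0.0088 -0.1195]
 [ 0.1195 -0.0027  0.9928]
 [-0.009  -1.     -0.0017]]
pos [0.6032 0.1303 0.0536] q [ 0.1948  0.4875  1.6298 -0.0011  1.0335 -1.4953] F [-9.8523 -0.9219  3.8508] T [-0.1552  1.6571 -0.0496] gap 0.02980365087202094 jaw yaw 96.8649398828868 tilt 0.5261829041463107 t 16.9
side 83 [306.2289 251.0723] depth pt [0.5441 0.138  0.1273]
side 13 [296.6154 246.2308] depth pt [0.5686 0.1284 0.1253]
top 10 [242.8 182.5] depth pt [0.5706 0.1248 0.126 ]
top 77 [245.987  193.8442] depth pt [0.5448 0.1179 0.1211]
```

View pics/v_side_f.png

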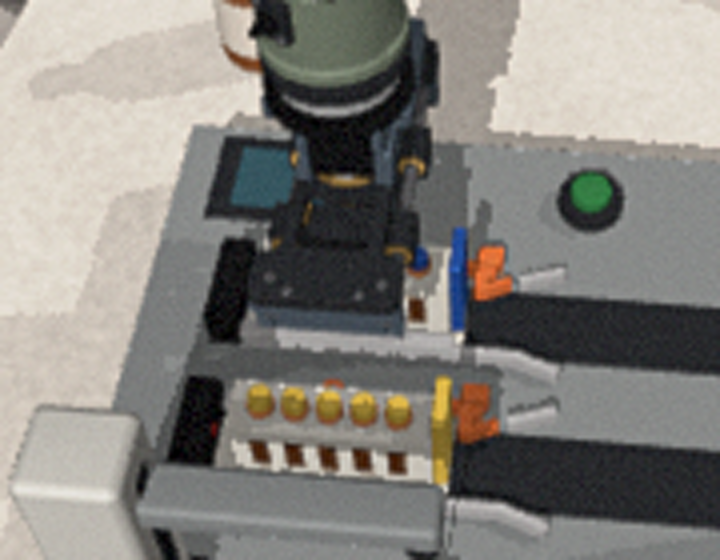

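View pics/v_top_f.png

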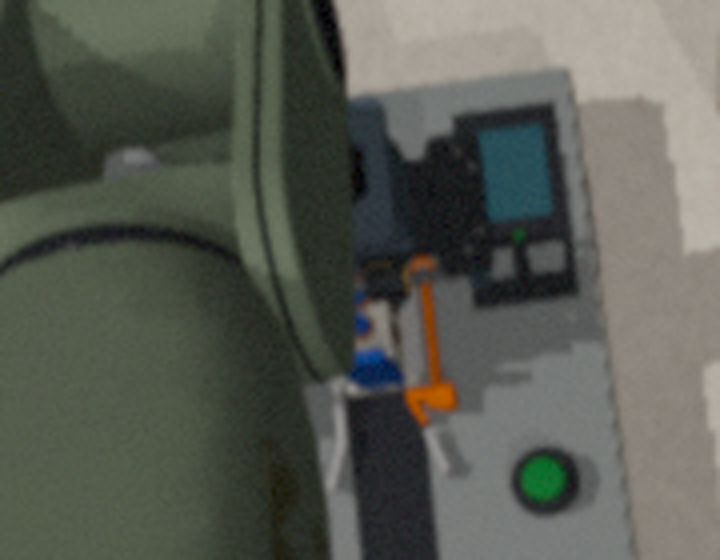

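>>> {"name": "apply_moves", "arguments": {"steps": "0.001 0.0001 0 0 0 0 1;0.002 0.0002 0 0 0 0 1;0.003 0.0004 0 0 0 0 1;0.004 0.0005 0 0 0 0 1;0.005 0.0006 0 0 0 0 1;0.005 0.0006 0 0 0 0 1"}}

```text
t: 17.6
position: [0.6031, 0.1303, 0.0541]
orientation: [-0.705, 0.707, 0.036, -0.049]
wrist_force: [-21.1, -2.8, 13.3]
finger_gap: 0.0294
```

```bash
python3 r.py; python3 v.py g
```

```text
[[ 0.9927 -0.0187 -0.1195]
 [ 0.1194 -0.0041  0.9928]
 [-0.019  -0.9998 -0.0018]]
pos [0.6031 0.1303 0.0541] q [ 0.1945  0.4921  1.6201 -0.0005  1.0486 -1.4958] F [-21.0911  -2.7662  13.3024] T [-0.3682  3.4816 -0.0017] gap 0.029438800135341996 jaw yaw 96.86210711443768 tilt 1.094536456161946 t 17.6
side 83 [305.9518 251.0723] depth pt [0.5446 0.1386 0.1281]
side 15 [295.8667 245.6667] depth pt [0.5705 0.128  0.1263]
top 9 [242.7778 182.3333] depth pt [0.5704 0.1244 0.1279]
top 84 [245.4881 193.5238] depth pt [0.5457 0.1192 0.1207]
```

View pics/v_top_g.png

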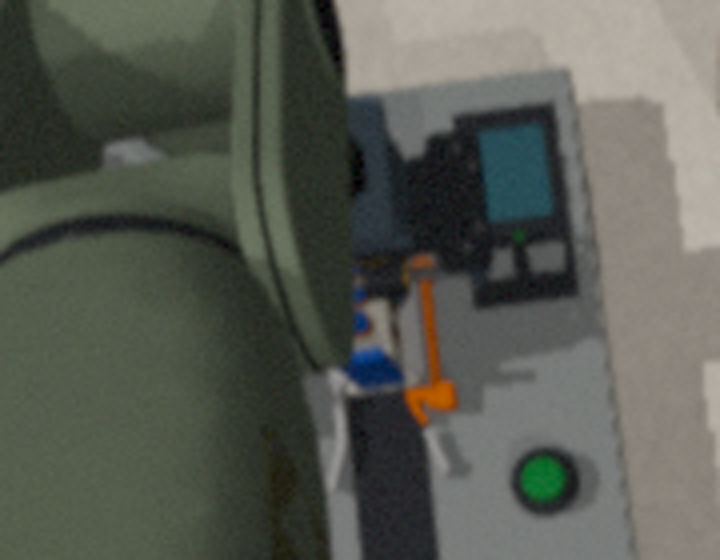

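>>> {"name": "apply_moves", "arguments": {"steps": "-0.003 -0.0004 0 0 0 0 1;-0.005 -0.0006 0 0 0 0 1;-0.005 -0.0006 0 0 0 0 0;-0.005 -0.0006 0 0 0 0 0;-0.005 -0.0006 0 0 0 0 0;-0.005 -0.0006 0.02 0 0 0 0;-0.005 -0.0006 0.05 0 0 0 0;-0.005 -0.0006 0.09 0 0 0 0;-0.04 -0.04 0.11 0 0 0 0;-0.08 -0.08 0.11 0 0 0 0;-0.11 -0.1 0.11 0 0 0 0;-0.118 -0.105 0.11 0 0 0 1;-0.118 -0.105 0.11 0 0 0 1;-0.118 -0.105 0.11 0 0 0 1;-0.118 -0.105 0.11 0 0 0 1;-0.118 -0.105 0.11 0 0 0 1", "squeeze": 20}}

```text
t: 19.3
position: [0.4954, 0.0281, 0.1636]
orientation: [0.706, -0.706, -0.043, 0.042]
wrist_force: [0.3, -0.7, -0.2]
finger_gap: 0.0088
```

```bash
python3 r.py; python3 - <<'E'
from h import *
np.set_printoptions(precision=4,suppress=True)
ps=np.radians(6.8); ex=np.array([np.cos(ps),np.sin(ps)]); ey=np.array([-ex[1],ex[0]]); C=np.array([.549,.165])
def S(p): d=p[:2]-C; return np.array([d@ex,d@ey,p[2]])
for n in ['side','top']:
    c=shot(n,n+'_i.png'); img=c['color']; hsv=cv2.cvtColor(img,cv2.COLOR_BGR2HSV)
    for k,lo,hi in (('blue',100,130),('yel',22,36)):
        m=(hsv[...,0]>lo)&(hsv[...,0]<hi)&(hsv[...,1]>140)
        nn,lab,st,cen=cv2.connectedComponentsWithStats(m.astype(np.uint8),connectivity=4)
        for i in range(1,nn):
            p=S(atz(c,cen[i],.125)); 
            if st[i,4]>4 and abs(p[0])<.15 and abs(p[1])<.15: print(n,k,st[i,4],p, S(atd(c,cen[i])))
    for k,z in [('rack_blue',.06),('rack_nose',.06),('catch',.06)]:
        for o in mark_of(c,k)[:1]: print(k,o['p'],S(atz(c,o['centre'],z)))
    u,v=np.int32(proj(c,[.57,.12,.08])[0]); cv2.imwrite(f'pics/i_{n}.png',cv2.resize(img[v-65:v+65,u-85:u+85],None,fx=4.5,fy=4.5,interpolation=cv2.INTER_CUBIC))
E
```

```text
[[ 0.9928  0.     -0.12  ]
 [ 0.12    0.0002  0.9928]
 [ 0.0001 -1.      0.0002]]
pos [0.4954 0.0281 0.1636] q [ 0.0333  0.2064  1.7618  0.0002  1.1734 -1.6579] F [ 0.2566 -0.6875 -0.1663] T [ 0.0906  0.02   -0.0019] gap 0.008847251527109082 jaw yaw 96.89280364597907 tilt 0.011435427631812352 t 19.3
side blue 90 [-0.0081 -0.028   0.125 ] [-0.0084 -0.0263  0.1276]
side blue 23 [ 0.0895 -0.0393  0.125 ] [ 0.0892 -0.0381  0.1267]
side blue 22 [ 0.0717 -0.0394  0.125 ] [ 0.0716 -0.0392  0.1254]
side blue 21 [ 0.0532 -0.0387  0.125 ] [ 0.0537 -0.0406  0.1223]
side blue 23 [ 0.0344 -0.0388  0.125 ] [ 0.0343 -0.0381  0.1259]
side blue 22 [ 0.0162 -0.0386  0.125 ] [ 0.0165 -0.0403  0.1226]
side yel 8 [0.0895 0.0584 0.125 ] [0.0899 0.0576 0.1235]
side yel 10 [0.0532 0.0567 0.125 ] [0.0532 0.0569 0.1254]
side yel 11 [0.0336 0.0593 0.125 ] [0.0336 0.0591 0.1246]
side yel 5 [-0.0079  0.0757  0.125 ] [-0.0071  0.0705  0.115 ]
rack_blue 0.94 [ 0.0635 -0.0394  0.06  ]
rack_nose 0.74 [ 0.1178 -0.0421  0.06  ]Traceback (most recent call last):
  File "<stdin>", line 14, in <module>
ValueError: it knows: bottle, dishes, lane_home, lane_mouth, nose_home, pipette, rack_blue, rack_grip, rack_nose, rack_red, rack_yellow, sampler, start_top, vial_tray
```

```bash
python3 - <<'E'
from h import *
np.set_printoptions(precision=4,suppress=True)
for n in ['side','top']:
    c=capture(n); img=c['color']
    o=mark_of(c,'start_top'); print(n,[(round(a['p'],2),atz(c,a['centre'],.081)) for a in o[:2]])
    u,v=np.int32(proj(c,[.55,.1,.08])[0]); cv2.imwrite(f'pics/i_{n}.png',cv2.resize(img[v-65:v+65,u-85:u+85],None,fx=4.5,fy=4.5,interpolation=cv2.INTER_CUBIC))
E
```

```text
side [(0.64, array([0.4917, 0.0211, 0.081 ]))]
top []
```

View pics/i_side.png

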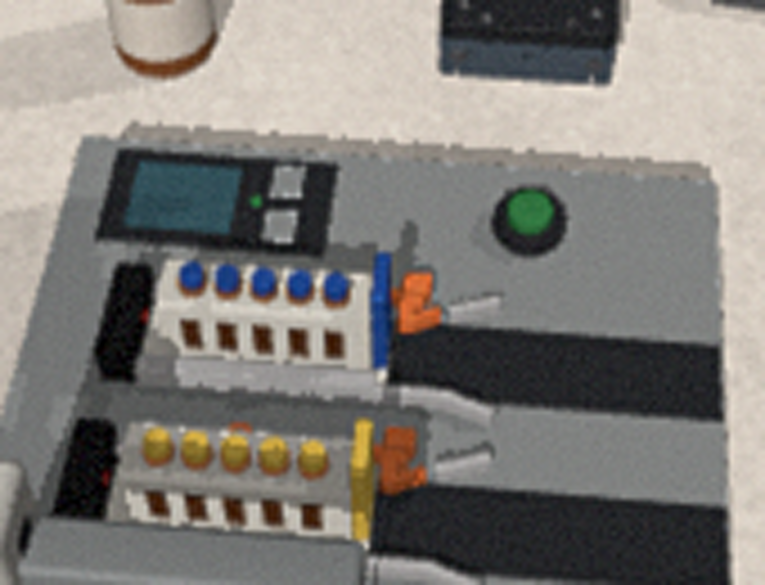

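View pics/i_top.png

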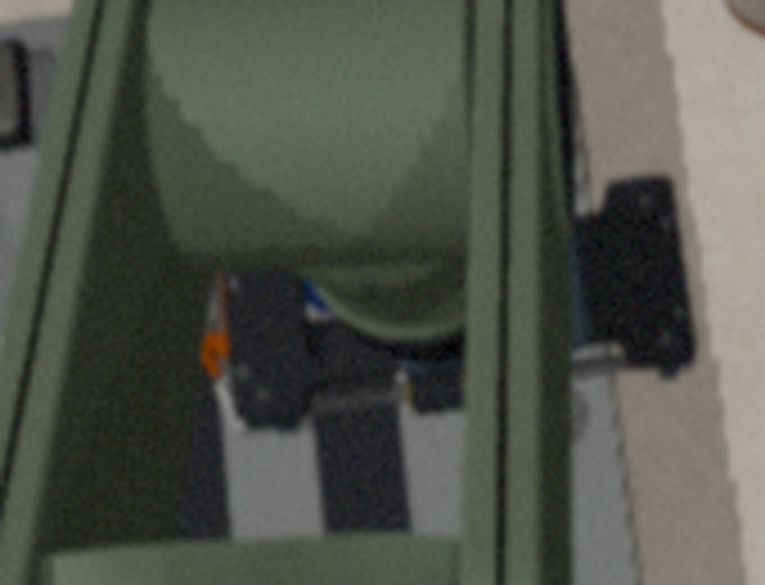

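>>> {"name": "apply_moves", "arguments": {"steps": "-0.01 -0.002 -0.03 0 0 0 1;-0.01 -0.002 -0.06 0 0 0 1;-0.01 -0.002 -0.085 0 0 0 1;-0.01 -0.002 -0.1 0 0 0 1;-0.01 -0.002 -0.108 0 0 0 1;-0.01 -0.002 -0.112 0 0 0 1;-0.01 -0.002 -0.114 0 0 0 1;-0.01 -0.002 -0.116 0 0 0 1;-0.01 -0.002 -0.118 0 0 0 1;-0.01 -0.002 -0.12 0 0 0 1;-0.01 -0.002 -0.12 0 0 0 1;-0.01 -0.002 -0.12 0 0 0 1"}}

```text
t: 20.85
position: [0.4847, 0.0254, 0.0443]
orientation: [0.706, -0.706, -0.043, 0.042]
wrist_force: [1.1, -0.8, 0.5]
finger_gap: 0.0004
```

```bash
python3 r.py; python3 v.py k
```

```text
[[ 0.9929  0.0011 -0.1189]
 [ 0.1189  0.0001  0.9929]
 [ 0.0011 -1.      0.    ]]
pos [0.4847 0.0254 0.0443] q [ 0.0286  0.3126  1.9577  0.0001  0.8702 -1.6615] F [ 1.0741 -0.8351  0.4693] T [ 0.0373 -0.0436 -0.0242] gap 0.00036749219488561673 jaw yaw 96.82946127657215 tilt 0.0644092477322846 t 20.85
side 22 [372.5 177. ] depth pt [ 0.4225 -0.2407  0.0187]
side 90 [306.3667 251.0667] depth pt [0.5438 0.1379 0.1272]
side 18 [280.3333 245.    ] depth pt [0.6054 0.1334 0.1261]
side 23 [288.2174 245.6087] depth pt [0.5881 0.1297 0.1236]
side 21 [296.0952 246.1905] depth pt [0.5698 0.1286 0.1252]
top 6 [240.5    161.3333] depth pt [0.6226 0.1322 0.1225]
```

View pics/v_side_k.png

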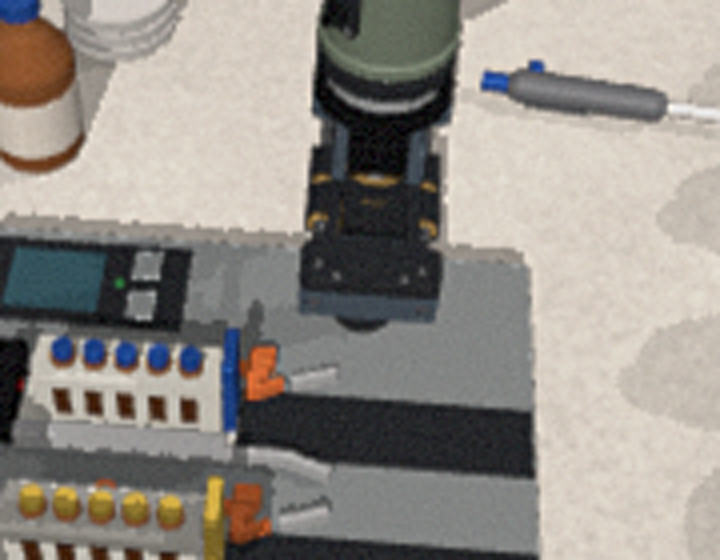

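>>> {"name": "apply_moves", "arguments": {"steps": "0 0 -0.001 0 0 0 1;0 0 -0.002 0 0 0 1;0 0 -0.003 0 0 0 1;0 0 -0.003 0 0 0 1"}}

```text
t: 21.35
position: [0.4847, 0.0254, 0.041]
orientation: [0.706, -0.706, -0.042, 0.042]
wrist_force: [1.0, -0.5, 5.3]
finger_gap: 0.0006
```

>>> {"name": "apply_moves", "arguments": {"steps": "0 0 -0.001 0 0 0 1;0 0 -0.002 0 0 0 1;0 0 -0.002 0 0 0 1"}}

```text
t: 21.65
position: [0.4848, 0.0254, 0.0404]
orientation: [0.706, -0.706, -0.043, 0.042]
wrist_force: [-2.8, -0.6, 15.7]
finger_gap: 0.0002
```

>>> {"name": "apply_moves", "arguments": {"steps": "0 0 -0.002 0 0 0 1;0 0 0.005 0 0 0 1;0 0 0.03 0 0 0 1;0 0 0.07 0 0 0 1;0 0 0.11 0 0 0 1;-0.05 -0.04 0.13 0 0 0 1;-0.09 -0.08 0.13 0 0 0 1;-0.1 -0.12 0.13 0 0 0 1;-0.1 -0.16 0.13 0 0 0 1;-0.1 -0.16 0.13 0 0 0 1;-0.1 -0.16 0.13 0 0 0 1"}}

```text
t: 22.75
position: [0.3832, -0.1351, 0.1682]
orientation: [0.706, -0.705, -0.04, 0.042]
wrist_force: [-0.3, 1.4, 0.2]
finger_gap: 0.0004
```

```bash
python3 r.py; python3 - <<'E'
from h import *
np.set_printoptions(precision=4,suppress=True)
ps=np.radians(6.8); ex=np.array([np.cos(ps),np.sin(ps)]); ey=np.array([-ex[1],ex[0]]); C=np.array([.549,.165])
def S(p): d=p[:2]-C; return np.array([d@ex,d@ey,p[2]])
for n in ['side','top']:
    c=capture(n); img=c['color']
    o=outline_of(c,'start')
    for a in o[:1]:
        P=cloud(c,a['pixels']); print(n,'key z pct',np.percentile(P[:,2],[10,50,75,90]))
    for k in ['rack_blue','rack_red','rack_yellow']:
        for a in mark_of(c,k)[:1]: print(n,k,round(a['p'],2),atz(c,a['centre'],0 if k=='rack_red' else .06),S(atz(c,a['centre'],.06)))
    u,v=np.int32(proj(c,[.55,.1,.08])[0]); cv2.imwrite(f'pics/z_{n}.png',cv2.resize(img[v-65:v+65,u-85:u+85],None,fx=4.5,fy=4.5,interpolation=cv2.INTER_CUBIC))
E
```

```text
[[ 0.9933 -0.002  -0.1153]
 [ 0.1153  0.0014  0.9933]
 [-0.0018 -1.      0.0016]]
pos [ 0.3832 -0.1351  0.1682] q [-0.3679  0.0603  1.9262  0.0006  1.1574 -2.0545] F [-0.2584  1.3791  0.2242] T [0.1179 0.0332 0.0004] gap 0.00044315716870588716 jaw yaw 96.6230699640504 tilt 0.13800590220314188 t 22.75
side key z pct [0.0751 0.0797 0.0805 0.0818]
side rack_blue 0.6 [0.6063 0.1367 0.06  ] [ 0.0536 -0.0349  0.06  ]
side rack_red 0.79 [ 0.5092 -0.3957  0.    ] [-0.103  -0.4799  0.06  ]
side rack_yellow 0.79 [0.5953 0.2312 0.06  ] [0.0538 0.0602 0.06  ]
top key z pct [0.0785 0.0816 0.0827 0.0834]
top rack_blue 0.85 [0.6154 0.1298 0.06  ] [ 0.0617 -0.0429  0.06  ]
top rack_red 0.65 [ 0.5133 -0.424   0.    ] [-0.1125 -0.5565  0.06  ]
top rack_yellow 0.84 [0.5942 0.2336 0.06  ] [0.053  0.0628 0.06  ]
```

View pics/z_top.png

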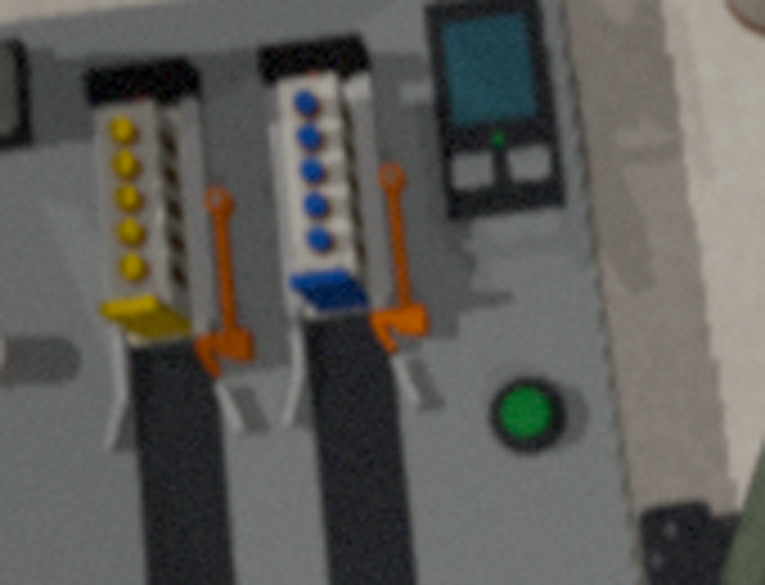

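View pics/z_side.png

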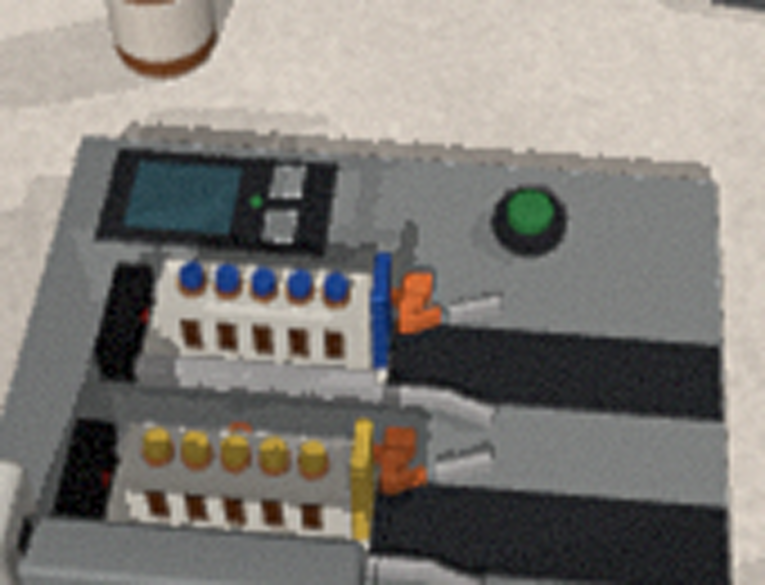

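Both views show the blue rack home with its catch closed behind it, in the same position as the yellow rack's. The key is up again and the arm is clear, so I'm handing in.

```bash
python3 -c "
from bench import *
print(finish_job())"
```

```text
the job is handed in; nothing more can be done
None
```

I loaded the blue rack into the free lane and slid it past the catch to the stop, then pressed the green key, all by t ≈ 23 s. The job is handed in; no verdict was reported.

**Last checks**
- **Rack position:** from the side camera, the blue caps sit at the same sampler x as the locked yellow rack's, to within about 1 mm.
- **Catch:** it looks closed behind the tab in both views, just like the yellow rack's. Its joint angle could not be read directly.
- **Stop:** pushing on raised the force from 10 to 21 N with no further movement, so the rack was against the stop.
- **Key:** pressing it took about 5 N, then the force jumped to 16 N over the last 0.6 mm, so it bottomed out. Afterwards its top measured about 0.081 m again, which is up.
- **Bystanders:** the red and yellow racks looked unmoved. I did not measure the bottle, dishes, vial tray or pipette again at the end.

**What disagreed**
- **Finger length:** the fingers end about 33 mm higher than the reported TCP. My first attempt closed above the rack's body (gap 23 mm), with no sign in the pictures that the rack had moved. I reopened, went 32 mm lower and gripped it properly (gap 29.8 mm).
- **Grip slip:** the rack slipped a few millimetres in the grip while sliding, so I pushed until it met the stop instead of trusting the distance travelled.
- **Network marks:** for rack_blue at the end they were up to 8 mm off between cameras, so I relied on the cap positions.

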